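# Deglaze the brake pads of the axle trainer

## Robot

A 7-joint arm with a two-finger parallel gripper is mounted at the origin on the work surface. World frame = base frame: x ahead of the robot, y to its left, z up, the work surface at z = 0. Lengths are in m, angles in rad, forces in N, time in s.
With the tool pointing down it reaches from about 0.35 to 0.9 m from the base axis. Payload 19.9 kg.
Tool frame: the origin (TCP) lies between the finger pads; the fingertips stand 14 mm ahead of it and the grasp point (between the pads) lies 5 mm behind it (r.finger_overhang is the distance from the TCP to the fingertips, in m); z points along the fingers, y is the direction in which the jaws open and shut (so a half turn about z gives the same grasp; the last joint's range is limited). The gripper opens to 85 mm and grips with 20 to 120 N. Pads are 22 mm wide; open, the fingers measure 114 mm over their backs; the gripper's body (76 mm by 85 mm) begins 54 mm behind the grasp point. The pads swing forward as they close: fully open they stand 13 mm farther back than shut.
Start: joints at [1.282, 0.417, -0.01, 1.614, 0.005, 1.111, -0.053], TCP at [0.153, -0.606, 0.245] pointing down, gripper open.
Joint ranges: [-2.81, 2.81], [-0.39, 2.02], [-1.27, 1.25], [0.06, 2.57], [-1.19, 4.33], [0.19, 2], [-2.82, 2.82]. Speed limits (rad/s): [1.89, 1.89, 2.39, 2.39, 3.01, 3.01, 3.01].

## Interface

Orientations are given as a unit quaternion [x, y, z, w].
In Python, from plant import r gives the robot as it stands.
- The arm moves only by the shell command python3 -m inch 'ROWS'. ROWS is JSON, a list that holds one entry, the list of rows, each a list of 5 numbers: the opening in per cent of the stroke, from 0 (shut) to 100 (fully open), then the shift along the world's x, y, z in mm, then the turn about the world's z in degrees. In form: [[[fingers, tx, ty, tz, yaw], ...]]. A call has 1 to 20 rows; each row shifts and turns the pose as measured when the row begins; what a row does not reach is not made up. A row lasts 1/12 s, in which the tool goes at most 41.7 mm and 7.16 degrees, less where a joint would pass 70% of its speed; a pose out of reach is approached as far as the arm can. A call is refused whole if a number of a shift passes 41.7 or a number of a turn 7.16, either way. A call with a gripper value outside its range is refused whole. The fingers move at their own pace and stop on an object; the grip force is fixed at half the most. Time passes only in rows, so rows that do not move let the fingers close. It gives the time, the measured TCP pose, the force and the opening at its end, in the units of the state.
- r.read_state(): the state, without advancing time (a new reading comes with each control period).
- r.snapshot(name): name is "side" or "top"; returns the picture (400x640x3 uint8, red, green, blue); there is no depth.
- r.camera_info(name): a dict with "fovy" (degrees; the focal length in pixels is half the picture's height over the tangent of half this angle, whatever the lens; pixels are square), "cx", "cy" (the principal point, pixels), "T" (4x4, takes a point from camera to world coordinates). Camera axes: x right, y down, z forward; pixel columns grow to the right and rows downward; lengths in m; the calibration is good to about 2 mm. A picture is of the moment at which its call begins. camera_info takes no time and is no camera call.
- r.sign_off(): hands the job in, once; it reports no verdict.
The state is a dict: "clock": time; "qpos": joint angles; "joint_vel": joint speeds; "joint_efforts": joint torques, N m; "eef_pos": TCP position; "tcp_rot": TCP orientation; "force": force on the tool from outside, world axes, zero at the start; "moment": the same for the moment, N m; "finger_gap": finger opening in m.
Only numpy, scipy, OpenCV 4.12 (cv2) and the standard library are available. Lean on these libraries where they do the work, as an engineer would, in place of code of your own. Each camera call takes 0.05 s, during which the arm holds its last target. There are 200 camera calls.

## Task

Lay each brake pad that is on the table flat and square, lining up, in the nest with the tab of its colour. Then take the orange sanding block and rub the pads in the order blue, yellow, green (skip a missing one): with the foam squeezed about half, draw it steadily, about 2 cm a second, along the middle of the lining until the middle of the block has gone from the end with the white ear to the other end. Finally stand the block back in the tray with the orange label, the pads staying seated in their nests; leave the grey block alone.

Things in the scene. Friction and masses are not known exactly. Their poses are not given: they have to be found in the camera images.
- pad_blue: disc-brake pad (may be absent): blue backing plate 96 x 44 x 6 mm with a 20 mm wide, 12 mm long ear at each end; on it a dark lining 96 x 44 x 12 mm with a blue band across its middle, flush at the sides: 18 mm thick in all, 0.2 kg. Origin: centre of the underside; x along its length, z up through the lining. The -x ear and a line across the lining near it are white. It may lie either way round in its nest.
- pad_yellow: disc-brake pad (may be absent): yellow backing plate 96 x 44 x 6 mm with a 20 mm wide, 12 mm long ear at each end; on it a dark lining 96 x 44 x 12 mm with a yellow band across its middle, flush at the sides: 18 mm thick in all, 0.2 kg. Origin: centre of the underside; x along its length, z up through the lining. The -x ear and a line across the lining near it are white. It may lie either way round in its nest.
- pad_green: disc-brake pad (may be absent): green backing plate 96 x 44 x 6 mm with a 20 mm wide, 12 mm long ear at each end; on it a dark lining 96 x 44 x 12 mm with a green band across its middle, flush at the sides: 18 mm thick in all, 0.2 kg. Origin: centre of the underside; x along its length, z up through the lining. The -x ear and a line across the lining near it are white. It may lie either way round in its nest.
- blue_seat (a point): centre of the pocket floor, 14 mm above the table, of the blue pad's fixed nest (black base 142 x 60 mm, blue tab at its -x end). x along the pocket away from the tab, z up. 6 mm high stops leave a 25 mm wide notch for each ear, 125 mm between the ends: 2.5 mm play; long sides open. A seated pad's origin is here, its lining face 18 mm above. The nests stand side by side, 105 mm apart, in any order.
- yellow_seat (a point): centre of the pocket floor, 14 mm above the table, of the yellow pad's fixed nest (black base 142 x 60 mm, yellow tab at its -x end). x along the pocket away from the tab, z up. 6 mm high stops leave a 25 mm wide notch for each ear, 125 mm between the ends: 2.5 mm play; long sides open. A seated pad's origin is here, its lining face 18 mm above. The nests stand side by side, 105 mm apart, in any order.
- green_seat (a point): centre of the pocket floor, 14 mm above the table, of the green pad's fixed nest (black base 142 x 60 mm, green tab at its -x end). x along the pocket away from the tab, z up. 6 mm high stops leave a 25 mm wide notch for each ear, 125 mm between the ends: 2.5 mm play; long sides open. A seated pad's origin is here, its lining face 18 mm above. The nests stand side by side, 105 mm apart, in any order.
- block: orange hand sanding block, standing on its abrasive sole: 60 x 50 mm sole with foam, slab 62 x 52 mm from 14 to 26 mm above the sole's face, and on top a grip rib 50 mm long (x), 24 mm thick (y), from 26 to 56 mm. Origin: centre of the sole's face when the foam is not squeezed; x along the rib, z up. 0.25 kg.
- sole (a joint): how far the foam of the orange block is squeezed (m): 0 free, 0.010 fully flat; 1.5 N per mm (about 0.0015 when the block stands by itself)
- orange_slot (a point): centre of the inner floor (8 mm above the table) of the fixed open blue tray with the orange label tab on its -x rim, the orange block's own place. x along the tray; inside 74 (x) x 64 (y) mm, walls 4 mm thick, 14 mm above this floor. A like tray with a grey label is right beside it, 84 mm away along y.
- grey_block: grey block of the same shape as the orange one, standing in the grey-labelled tray: to be left alone. Origin: centre of its underside
Things that resemble listed ones, but are neither listed nor needed, are in the scene too. Of the things that look like the block, the middle-sized one is meant. What is shaped like the pad_green but purple is not meant.

How it is judged:
On the way, in this order (a step that is already met when the one before it is completed fails the run):
1. every pad present lies flat and square in the nest of its colour, let go (horizontal distance between pad_blue and blue_seat below 0.005 m and z of pad_blue in the frame of blue_seat between -0.003 and 0.003 m and angle between each of pad_blue, pad_yellow, pad_green's own z axis and vertical below 0.05 rad and angle between the x axis of pad_blue and the x axis of blue_seat, either way round below 0.13 rad and contact force between the fingers and pad_blue below 0.5 N and horizontal distance between pad_yellow and yellow_seat below 0.005 m and z of pad_yellow in the frame of yellow_seat between -0.003 and 0.003 m and angle between the x axis of pad_yellow and the x axis of yellow_seat, either way round below 0.13 rad and contact force between the fingers and pad_yellow below 0.5 N and horizontal distance between pad_green and green_seat below 0.005 m and z of pad_green in the frame of green_seat between -0.003 and 0.003 m and angle between the x axis of pad_green and the x axis of green_seat, either way round below 0.13 rad and contact force between the fingers and pad_green below 0.5 N), for 0.3 s.
2. the orange block is pressed with 3 to 14 N on the blue pad, with its middle over the white-ear third of the lining (x of block in the frame of pad_blue below -0.028 m and y of block in the frame of pad_blue between -0.014 and 0.014 m and angle between the z axis of block and the z axis of pad_blue, either way round below 0.15 rad and contact force between block and pad_blue between 3 and 14 N), for 0.3 s.
3. the orange block is pressed with 3 to 14 N on the blue pad, with its middle over the middle of the lining (x of block in the frame of pad_blue between -0.014 and 0.014 m and y of block in the frame of pad_blue between -0.014 and 0.014 m and angle between the z axis of block and the z axis of pad_blue, either way round below 0.15 rad and contact force between block and pad_blue between 3 and 14 N), for 0.3 s.
4. the orange block is pressed with 3 to 14 N on the blue pad, with its middle over the far-end third of the lining (x of block in the frame of pad_blue above 0.028 m and y of block in the frame of pad_blue between -0.014 and 0.014 m and angle between the z axis of block and the z axis of pad_blue, either way round below 0.15 rad and contact force between block and pad_blue between 3 and 14 N), for 0.3 s.
5. the orange block is pressed with 3 to 14 N on the yellow pad, with its middle over the white-ear third of the lining (x of block in the frame of pad_yellow below -0.028 m and y of block in the frame of pad_yellow between -0.014 and 0.014 m and angle between the z axis of block and the z axis of pad_yellow, either way round below 0.15 rad and contact force between block and pad_yellow between 3 and 14 N), for 0.3 s.
6. the orange block is pressed with 3 to 14 N on the yellow pad, with its middle over the middle of the lining (x of block in the frame of pad_yellow between -0.014 and 0.014 m and y of block in the frame of pad_yellow between -0.014 and 0.014 m and angle between the z axis of block and the z axis of pad_yellow, either way round below 0.15 rad and contact force between block and pad_yellow between 3 and 14 N), for 0.3 s.
7. the orange block is pressed with 3 to 14 N on the yellow pad, with its middle over the far-end third of the lining (x of block in the frame of pad_yellow above 0.028 m and y of block in the frame of pad_yellow between -0.014 and 0.014 m and angle between the z axis of block and the z axis of pad_yellow, either way round below 0.15 rad and contact force between block and pad_yellow between 3 and 14 N), for 0.3 s.
8. the orange block is pressed with 3 to 14 N on the green pad, with its middle over the white-ear third of the lining (x of block in the frame of pad_green below -0.028 m and y of block in the frame of pad_green between -0.014 and 0.014 m and angle between the z axis of block and the z axis of pad_green, either way round below 0.15 rad and contact force between block and pad_green between 3 and 14 N), for 0.3 s.
9. the orange block is pressed with 3 to 14 N on the green pad, with its middle over the middle of the lining (x of block in the frame of pad_green between -0.014 and 0.014 m and y of block in the frame of pad_green between -0.014 and 0.014 m and angle between the z axis of block and the z axis of pad_green, either way round below 0.15 rad and contact force between block and pad_green between 3 and 14 N), for 0.3 s.
10. the orange block is pressed with 3 to 14 N on the green pad, with its middle over the far-end third of the lining (x of block in the frame of pad_green above 0.028 m and y of block in the frame of pad_green between -0.014 and 0.014 m and angle between the z axis of block and the z axis of pad_green, either way round below 0.15 rad and contact force between block and pad_green between 3 and 14 N), for 0.3 s.
At the end, for the whole second after the job is handed in: Every present pad lies in its colour's nest (within 5 mm and 0.13 rad, underside within 3 mm of the floor, tilt under 0.05 rad); the orange block stands still on the floor of the orange-labelled tray (within 12 mm of its centre and 0.3 rad, tilt under 0.08 rad) (horizontal distance between pad_blue and blue_seat below 0.005 m and z of pad_blue in the frame of blue_seat between -0.003 and 0.003 m and angle between each of pad_blue, pad_yellow, pad_green's own z axis and vertical below 0.05 rad and angle between the x axis of pad_blue and the x axis of blue_seat, either way round below 0.13 rad and horizontal distance between pad_yellow and yellow_seat below 0.005 m and z of pad_yellow in the frame of yellow_seat between -0.003 and 0.003 m and angle between the x axis of pad_yellow and the x axis of yellow_seat, either way round below 0.13 rad and horizontal distance between pad_green and green_seat below 0.005 m and z of pad_green in the frame of green_seat between -0.003 and 0.003 m and angle between the x axis of pad_green and the x axis of green_seat, either way round below 0.13 rad and horizontal distance between block and orange_slot below 0.012 m and z of block in the frame of orange_slot below 0.005 m and angle between block's own z axis and vertical below 0.08 rad and angle between the x axis of block and the x axis of orange_slot, either way round below 0.3 rad and linear speed of block below 0.02 m/s); the robot touches nothing.
It fails at once if the grey block is moved more than 3 cm (distance of grey_block from where it was at the start of the episode above 0.03 m).
Of pad_blue, pad_yellow, pad_green only 2 to 3 are there at a start; the rules pass over those that are not, and their reading is None.
At some moment in a run one of pad_blue, pad_yellow, pad_green, block may be knocked a few centimetres aside while the robot is not near it.
Once in a run the grip may slacken for a moment while it holds something.
It also fails if it takes over 210 s, if anything falls off the work surface, if the arm or the gripper's body presses on something with over 40 N, if the wrist force passes 120 N, or if a joint passes its speed limit or range.

## Working session

There is one attempt and no reset: what is moved stays moved. The work goes in short steps, Python scripts to look and compute and a shell command to move; the robot and the scene stay as the last step left them, time stands still between calls to the robot, and variables do not carry over. Pictures are saved under pics/ and viewed, about 12 in all and at most 16, crops included, and the job is handed in when it is done.

```bash
ls; mkdir -p pics
python3 - <<'E'
from plant import r
import cv2,numpy as np
for n in("top","side"):
    im=r.snapshot(n); cv2.imwrite(f"pics/{n}0.png",im[:,:,::-1]); c=r.camera_info(n); print(n,c["fovy"],c["cx"],c["cy"],np.round(c["T"],3).tolist())
s=r.read_state(); print(s); print(r.finger_overhang)
E
```

```text
pics
top 43.95345733672618 314.8449705087044 193.09646659488695 [[-0.111, -0.971, 0.211, 0.195], [-0.994, 0.11, -0.019, 0.048], [-0.005, -0.212, -0.977, 1.348], [0.0, 0.0, 0.0, 1.0]]
side 54.731217493610565 318.08979542322055 194.47641347170907 [[-0.999, -0.027, 0.028, 0.442], [-0.039, 0.55, -0.834, 0.75], [0.007, -0.835, -0.551, 0.503], [0.0, 0.0, 0.0, 1.0]]
{'clock': 0.1, 'qpos': array([ 1.28255146,  0.41790866, -0.01027723,  1.6140919 ,  0.00465777,
        1.11069404, -0.05300648]), 'joint_vel': array([-1.43101744e-03, -1.64690692e-03,  1.02723613e-03,  8.10532966e-05,
        6.90888761e-04, -7.24324213e-05,  1.37441711e-03]), 'joint_efforts': array([ 1.76432721e-03, -8.65821433e+01,  6.80257436e-01, -4.35633588e+01,
        1.92396704e-02,  4.93818516e-03, -1.48323629e-04]), 'eef_pos': array([ 0.15257464, -0.60579606,  0.24473572]), 'tcp_rot': array([ 9.92401642e-01,  1.23039385e-01, -9.46715296e-05, -5.30637509e-04]), 'force': array([0.03514515, 0.38331278, 0.93344852]), 'moment': array([ 0.03407784,  0.00193387, -0.06263151]), 'finger_gap': 0.08553576503909094}
0.014
```

View pics/top0.png

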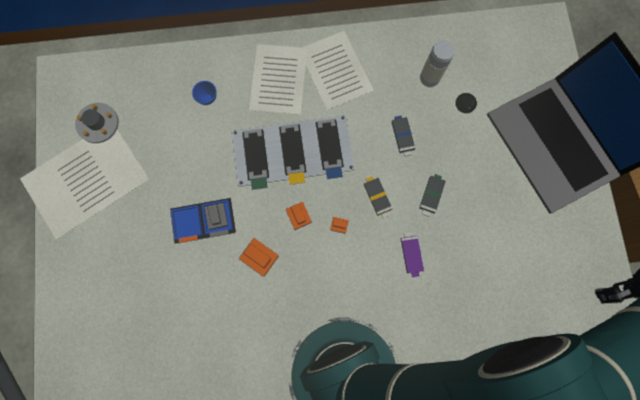

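View pics/side0.png

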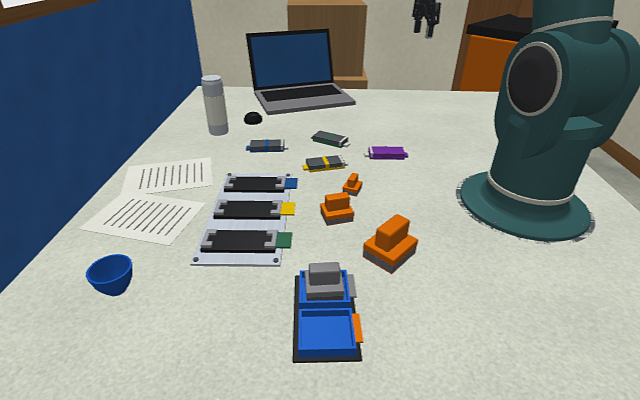

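Top view: the three nests are at (257,155) green, (292,150) yellow and (330,145) blue. Pads are at (403,134) blue, (376,196) yellow and (432,195) green, with a purple distractor at (412,255). The trays are at (187,223) orange (empty) and (217,217) grey. There are three orange blocks, at (259,257) large, (299,215) middle and (340,226) small. The middle one is meant, so I'll confirm it in a crop.

```bash
cat > h.py <<'E'
from plant import r
import cv2,numpy as np
def snap(n): return r.snapshot(n)[:,:,::-1].copy()
def K(n):
    c=r.camera_info(n); return 200/np.tan(np.radians(c["fovy"]/2)),c["cx"],c["cy"],np.array(c["T"])
def ray(n,p,z):
    f,cx,cy,T=K(n); p=np.atleast_2d(np.float64(p)); d=np.c_[(p[:,0]-cx)/f,(p[:,1]-cy)/f,np.ones(len(p))]@T[:3,:3].T
    o=T[:3,3]; return o+d*((z-o[2])/d[:,2])[:,None]
def proj(n,P):
    f,cx,cy,T=K(n); q=(np.atleast_2d(P)-T[:3,3])@T[:3,:3]; return np.c_[f*q[:,0]/q[:,2]+cx,f*q[:,1]/q[:,2]+cy]
def hsv(im): return cv2.cvtColor(im,cv2.COLOR_BGR2HSV)
def blobs(mask,amin=12):
    n,l,s,c=cv2.connectedComponentsWithStats(mask.astype(np.uint8))
    return [(s[i,4],c[i],l==i) for i in range(1,n) if s[i,4]>=amin]
def rect(n,m,z):
    "min-area rectangle of a mask on plane z: centre, size, yaw of long side (deg)"
    c=max(cv2.findContours(m.astype(np.uint8),0,1)[0],key=cv2.contourArea)[:,0]
    w=ray(n,c,z)[:,:2]*1000; b=cv2.minAreaRect(w.astype(np.float32)); a=b[2]; 
    if b[1][0]<b[1][1]: a+=90
    return np.round(b[0],1),np.round(sorted(b[1]),1),round((a+90)%180-90,1)
E
python3 - <<'E'
from h import *
im=snap("top"); cv2.imwrite("pics/crop1.png",cv2.resize(im[100:285,160:460],None,fx=2.66,fy=2.66,interpolation=cv2.INTER_CUBIC))
H=hsv(im); h,s,v=H[...,0],H[...,1],H[...,2]
for nm,m,z in [("orange",(h>4)&(h<14)&(s>170),.0),("yellow",(h>18)&(h<30)&(s>150),.016),("blue",(h>100)&(h<125)&(s>100),.016),("green",(h>40)&(h<95)&(s>50)&(v>40),.016)]:
  for a,c,mm in blobs(m):
    if 100<c[1]<290 and 150<c[0]<470: print(nm,a,c.round(1),(ray("top",c,z)[0]*1000).round(),np.median(H[mm],0))
sub=(v<105); sub[:100]=0; sub[290:]=0; sub[:,:150]=0; sub[:,470:]=0
for a,c,mm in blobs(sub,60): print("dark",a,c.round(1),rect("top",mm,.018))
E
```

```text
orange 356 [298.2 214.9] [431.  74.   0.] [ 11. 194. 170.]
orange 158 [339.1 224.4] [392. -34.   0.] [ 11.  190.  169.5]
orange 48 [187.8 238.5] [400. 381.   0.] [ 11.  191.5 169. ]
orange 705 [258.1 256.6] [329. 194.   0.] [ 11. 192. 171.]
yellow 145 [296.2 177.7] [533.  69.  16.] [ 23. 205. 169.]
yellow 18 [369.3 178.7] [ 507. -132.   16.] [ 23. 191. 170.]
yellow 54 [377.5 195.6] [ 457. -148.   16.] [ 23.  189.5 162. ]
blue 40 [403.2 133.7] [ 626. -244.   16.] [108.  124.5 106. ]
blue 134 [333.8 172.3] [536. -37.  16.] [108. 130. 105.]
blue 349 [217.4 216.8] [448. 294.  16.] [111. 153. 127.]
blue 828 [185.9 221.4] [445. 380.  16.] [111. 167. 148.]
green 15 [437.7 176.3] [ 492. -321.   16.] [70. 77. 86.]
green 146 [258.6 182.9] [529. 174.  16.] [71. 81. 86.]
green 56 [432.8 193.4] [ 446. -299.   16.] [71.  76.5 85. ]
dark 165 [463.  105.5] (array([ 688.2, -424.8]), array([36.4, 38.2]), 83.5)
dark 486 [402.3 133.4] (array([ 625.5, -242.3]), array([ 46.3, 105.2]), 5.1)
dark 907 [329.2 144.5] (array([611.6, -33.3]), array([ 59.3, 153.7]), 1.7)
dark 879 [292.2 148.8] (array([615.1,  71.3]), array([ 59. , 140.7]), 1.7)
dark 1047 [255.9 158.3] (array([598.3, 175.1]), array([ 59.4, 167.6]), 1.8)
dark 508 [432.9 191.6] (array([ 452.6, -301.6]), array([44.3, 93.4]), -26.8)
dark 236 [373.3 187.1] (array([ 481.4, -139.4]), array([41.3, 44.9]), -73.9)
dark 193 [380.4 203.3] (array([ 433.8, -152.9]), array([33.7, 44.8]), -74.4)
dark 439 [212.4 219.8] (array([443. , 334.1]), array([ 97.5, 166.8]), -86.0)
dark 496 [215.8 215.4] (array([451.2, 298.2]), array([57. , 69.3]), 4.6)
```

View pics/crop1.png

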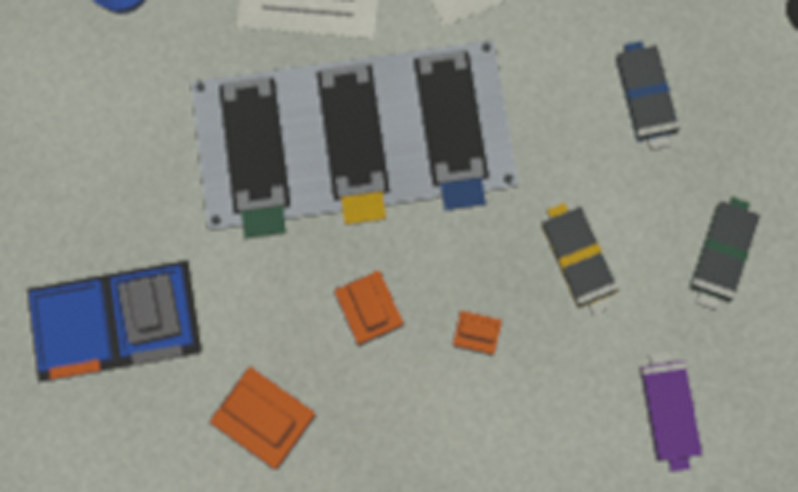

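The crop confirms it: the middle-sized block is at crop (369,308), which is top (299,215). All pads lie lining up with the white ears toward the robot. Next I'll get nest centres from the stop-edge profiles and pad positions from the bands.

```bash
cat >> h.py <<'E'
def prof(n,im,c,yaw,lat,z,L):
    "grey profile along direction yaw through c (mm), averaged over lateral offsets"
    u=np.array([np.cos(yaw),np.sin(yaw)]); w=np.array([-u[1],u[0]]); g=cv2.cvtColor(im,cv2.COLOR_BGR2GRAY)
    out=[]
    for l in lat:
        P=np.array(c)+np.outer(L,u)+l*w; p=proj(n,np.c_[P,np.full(len(L),z)]/1000).astype(np.float32)
        out.append(cv2.remap(g,p[:,0],p[:,1],cv2.INTER_LINEAR)[:,0])
    return np.mean(out,0)
def pad(im,col,near=None):
    "pad on plane z=18mm: band centroid, lining rect"
    H=hsv(im);h,s,v=[H[...,i].astype(int) for i in range(3)]
    m={"yellow":(h>18)&(h<30)&(s>140),"blue":(h>100)&(h<118)&(s>80),"green":(h>55)&(h<85)&(s>50)}[col]
    body=(v<112)|m
    res=[]
    for a,c,mm in blobs(cv2.morphologyEx(body.astype(np.uint8),cv2.MORPH_OPEN,np.ones((3,3))),300):
        b=m&mm
        if a<800 and 15<b.sum()<150:
            q=np.argwhere(b)[:,::-1].astype(float); cc=blobs(b,8)
            k=min(cc,key=lambda t:np.hypot(*(t[1]-c)))
            x=rect("top",mm,.018)
            if x[1][0]>36 and x[1][1]<120: res.append((c.round(0),(ray("top",k[1],.018)[0,:2]*1000).round(1),)+x)
    return res
E
python3 - <<'E'
from h import *
im=snap("top")
for c in("blue","yellow","green"): print(c,*pad(im,c),sep="\n  ")
L=np.arange(-90,90.5,1.)
for nm,c in [("blue",(612,-33)),("yellow",(612,71)),("green",(605,175))]:
  yaw=np.radians(1.7)
  # lateral: floor across middle
  a=prof("top",im,c,yaw+np.pi/2,range(-25,26,5),14,L)
  k=np.where(a<85)[0]; print(nm,"lat edges",L[k[0]],L[k[-1]])
  cl=(L[k[0]]+L[k[-1]])/2
  for sgn in(-1,1):
    p=prof("top",im,c,yaw,[cl+sgn*18+d for d in(-3,0,3)],14,L); print(sgn,' '.join(f"{x:.0f}" for x in p[5:-5:2]))
# rows for yaw: dark rect long side
H=hsv(im)
for x0,y0 in [(330,145),(292,150),(257,155)]:
  m=np.zeros((400,640),bool); m[y0-40:y0+40,x0-20:x0+20]=1
  print(rect("top",m&(H[...,2]<70)&(H[...,1]<90),.014))
E
```

```text
blue
  (array([402., 132.]), array([ 625.4, -243.5]), array([ 632.8, -241.5]), array([47.1, 93.1]), 6.3)
yellow
  (array([376., 194.]), array([ 456.8, -147.6]), array([ 464.7, -144.2]), array([45.7, 94.8]), 15.9)
green
  (array([433., 192.]), array([ 445.9, -298.4]), array([ 452.7, -301.2]), array([45.3, 93.4]), -26.8)
blue lat edges -29.0 90.0
-1 69 69 70 69 70 70 70 69 69 69 69 73 84 102 115 121 117 110 104 101 100 98 86 72 57 51 50 49 49 50 51 50 49 49 50 50 50 50 50 50 50 50 50 50 50 50 50 50 50 50 51 50 50 50 50 50 50 50 51 51 51 51 51 51 51 51 51 51 51 51 51 52 59 73 85 94 98 97 101 107 116 120 124 133 141 148
1 155 154 153 147 135 133 138 145 146 147 148 148 147 146 147 147 146 147 148 147 147 147 147 148 148 149 148 149 150 150 149 147 146 147 147 148 148 148 149 149 150 150 150 151 151 150 150 151 151 151 151 151 151 151 151 151 150 151 151 152 151 151 150 150 150 150 149 149 149 150 150 149 149 149 149 148 148 148 148 148 148 148 148 148 147 148
yellow lat edges -90.0 90.0
-1 138 138 136 136 136 136 136 136 134 128 118 116 118 121 121 120 119 118 117 116 109 90 69 52 49 49 
[... 594 characters left out ...]
149 150 149 150 152 153 153 151 150 150 150 148 148 148 149 150 150 150 151 150 150 150 150 151 150 149 148 148 149 150 151 151 150 150 150 149 150 152 153 152 151 149 149 149 150 152 152 153 153 152 152 153 153 153 153 152 151 151 152 152 153 153 153 152 152 153 153
1 75 75 75 76 76 76 75 76 76 75 75 76 86 100 115 120 119 112 105 100 99 97 87 74 59 52 49 49 50 50 50 50 49 49 50 50 50 50 50 50 50 49 50 50 50 51 50 50 51 50 50 50 50 50 50 50 50 50 51 50 50 51 51 51 51 51 51 51 52 52 51 52 59 69 86 96 102 103 104 110 116 120 123 129 138 145
(array([620.1, -33.2]), array([ 56.7, 133.8]), 1.8)
(array([615.6,  71.3]), array([ 56.7, 136. ]), 1.7)
(array([613.9, 175.7]), array([ 56.4, 135.9]), 1.7)
```

```bash
cat >> h.py <<'E'
def cross(L,p,lo,hi,lev,up):
    "first crossing of level in [lo,hi]"
    for i in range(len(L)-1):
        if lo<=L[i]<=hi and (p[i]-lev)*(p[i+1]-lev)<=0 and (p[i+1]>p[i])==up:
            return L[i]+(lev-p[i])/(p[i+1]-p[i])*(L[i+1]-L[i])
    return np.nan
E
python3 - <<'E'
from h import *
im=snap("top"); L=np.arange(-90,90.5,1.)
for nm,c in [("blue",(619,-33)),("yellow",(618.6,71)),("green",(617,175.5))]:
  c=np.array(c,float); yaw=np.radians(1.7); u=np.array([np.cos(yaw),np.sin(yaw)]);w=np.array([-u[1],u[0]])
  es=[]
  for d in(-35,35):
    a=prof("top",im,c+d*u,yaw+np.pi/2,range(-10,11,5),14,L); es.append((cross(L,a,-45,-15,95,False),cross(L,a,15,45,95,True)))
  es=np.array(es); print(nm,"lat",es.round(1).tolist(),"yaw corr deg",np.degrees((es[1].mean()-es[0].mean())/70).round(2))
  cl=es.mean(); X=[]
  for sgn in(-1,1):
    lat=[cl+sgn*20+d for d in(-3,0,3)]
    f=cross(L,prof("top",im,c,yaw,lat,14,L),30,75,84,True); n=cross(L,prof("top",im,c,yaw,lat,20,L),-75,-30,84,False); X.append((n,f))
  X=np.array(X); print("  ",X.round(1).tolist(),"centre",(c+u*X.mean()+w*cl).round(1))
for nm,c,yaw in [("blue",(625.4,-243.5),6.3),("yellow",(456.8,-147.6),15.9),("green",(445.9,-298.4),-26.8)]:
  yaw=np.radians(yaw); r_=[]
  for l in(-17,17):
    p=prof("top",im,c,yaw,[l-2,l,l+2],18,L); r_.append(cross(L,p,30,70,110,True))
  q=[]
  for d in(-25,25):
    u=np.array([np.cos(yaw),np.sin(yaw)]); a=prof("top",im,np.array(c)+d*u,yaw+np.pi/2,[-6,0,6],18,L); q.append((cross(L,a,-40,-10,110,False),cross(L,a,10,40,110,True)))
  print(nm,"far end",np.round(r_,1),"sides",np.round(q,1).tolist())
H=hsv(im);h,s,v=[H[...,i] for i in range(3)]
for a,c,mm in blobs((h>4)&(h<14)&(s>150),200): print("orange",c.round(0),rect("top",mm,.026))
for a,c,mm in blobs((h>105)&(h<118)&(s>110)&(v>100),300): print("bluetray",a,c.round(0),rect("top",mm,.015))
E
```

```text
blue lat [[-29.7, 29.2], [-29.8, 29.3]] yaw corr deg 0.01
   [[-72.2, 53.8], [-72.8, 54.0]] centre [609.7 -33.5]
yellow lat [[-29.0, 29.9], [-28.9, 30.0]] yaw corr deg 0.05
   [[-50.9, 51.2], [-51.0, 51.0]] centre [618.7  71.5]
green lat [[-29.0, 30.1], [-28.8, 30.2]] yaw corr deg 0.14
   [[-52.7, 49.5], [-53.1, 49.4]] centre [615.3 176.1]
blue far end [46.9 47.2] sides [[-21.8, 25.2], [-22.4, 24.7]]
yellow far end [47.  46.9] sides [[-21.6, 24.0], [-21.7, 24.0]]
green far end [47.3 47.4] sides [[-22.2, 23.6], [-21.7, 23.7]]
orange [298. 215.] (array([425.8,  73.9]), array([48.2, 59.9]), 17.8)
orange [258. 257.] (array([326.6, 191.2]), array([65.8, 80.3]), 48.6)
bluetray 305 [217. 217.] (array([449.7, 296.7]), array([73.6, 83.2]), 4.0)
bluetray 801 [186. 221.] (array([444.6, 380.2]), array([74., 82.]), 3.8)
```

Nest centres in mm: blue (621.8,-33.5), yellow (618.7,71.5), green (615.4,176.3), yaw 1.7°. Green pad is at (446,-298) with yaw -26.8°, so I go there first.

```bash
python3 -m inch '[[[100,24,25,-8,-5.9],[100,24,25,-8,-5.9],[100,24,25,-8,-5.9],[100,24,25,-8,-5.9],[100,24,25,-8,-5.9],[100,24,25,-8,-5.9],[100,24,25,-8,-5.5],[100,24,25,-8,0],[100,24,25,-8,0],[100,24,25,-8,0],[100,24,25,-8,0],[100,24,25,-8,0],[100,0,0,0,0]]]'
cat > st.py <<'E'
from h import *
s=r.read_state(); x,y=s["tcp_rot"][:2]
print("t %.1f"%s["clock"],"p",(s["eef_pos"]*1000).round(1),"yaw %.1f"%np.degrees(2*np.arctan2(y,x)),"F",s["force"].round(1),"gap %.1f"%(s["finger_gap"]*1000))
E
python3 st.py
```

```text
clock: 1.33
eef_pos: [0.4472, -0.2901, 0.1451]
tcp_rot: [0.968, -0.252, -0.001, 0.0]
force: [-0.1, 1.6, -0.1]
finger_gap: 0.0854
t 1.3 p [ 447.2 -290.1  145.1] yaw -29.1 F [-0.1  1.6 -0.1] gap 85.4
```

```bash
python3 -m inch '[[[100,-1,-8,-20,2.3],[100,0,0,-25,0],[100,0,0,-25,0]]]'>/dev/null; python3 st.py
```

```text
t 1.6 p [ 450.9 -296.7   77.2] yaw -26.4 F [ 0.4 -0.2 -0.3] gap 85.2
```

```bash
python3 -m inch '[[[100,-3,-1,0,0],[100,0,0,0,0]]]'>/dev/null; python3 st.py
```

```text
t 1.8 p [ 445.9 -296.4   73.6] yaw -26.3 F [ 0.6 -0.2  1.4] gap 85.8
```

```bash
python3 -m inch '[[[100,0,-2,-20,-0.5],[100,0,0,-18,0],[100,0,0,-15,0],[100,0,0,0,0]]]'>/dev/null; python3 st.py
```

```text
t 2.1 p [ 447.4 -300.7   24.5] yaw -27.0 F [-1.2  0.   0.2] gap 85.3
```

```bash
python3 -m inch '[[[100,-1,2,-6,0],[100,0,0,0,0]]]'>/dev/null; python3 st.py;python3 -m inch '[[[30,0,0,0,0],[30,0,0,0,0],[30,0,0,0,0],[30,0,0,0,0],[30,0,0,0,0],[30,0,0,0,0],[30,0,0,0,0],[30,0,0,0,0]]]'>/dev/null; python3 st.py
```

```text
t 2.2 p [ 447.1 -299.4   20.6] yaw -27.0 F [ 0.2  0.7 -0.1] gap 85.4
t 2.9 p [ 448.6 -300.6   25.3] yaw -27.0 F [ 0.5  0.2 -3.3] gap 41.5
```

```bash
python3 -m inch '[[[30,0,0,20,0],[30,0,0,25,0],[30,0,0,25,0],[30,0,0,25,0]]]'>/dev/null; python3 st.py;python3 -m inch '[[[30,0,0,0,0],[30,0,0,0,0],[30,0,0,0,0],[30,0,0,0,0]]]'>/dev/null; python3 st.py
python3 - <<'E'
from h import *
p=proj("side",[[.447,-.3,.1]])[0].astype(int); print(p)
a=snap("side")[p[1]-60:p[1]+90,p[0]-100:p[0]+100]; b=snap("top")[120:270,350:550]
cv2.imwrite("pics/g1.png",cv2.resize(np.hstack([a,b]),None,fx=2,fy=2,interpolation=cv2.INTER_CUBIC))
E
```

```text
t 3.2 p [ 445.2 -298.3  117.8] yaw -27.0 F [ 0.  -0.2 -1.6] gap 41.4
t 3.6 p [ 446.7 -299.2  121.7] yaw -27.0 F [-0.2 -0.2 -2.4] gap 41.8
[329 109]
```

View pics/g1.png

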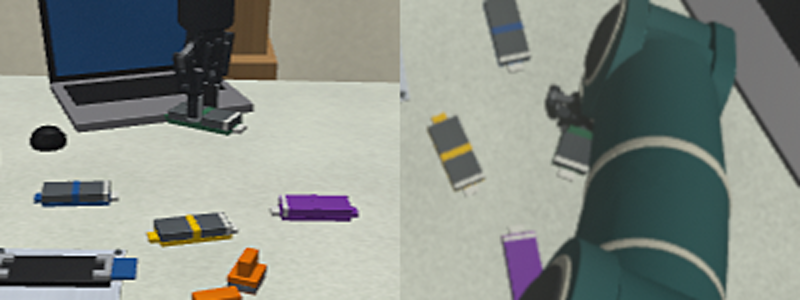

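```bash
python3 -m inch '[[[30,12,33,0,2.1],[30,12,33,0,2.1],[30,12,33,0,2.1],[30,12,33,0,2.1],[30,12,33,0,2.1],[30,12,33,0,2.1],[30,12,33,0,2.1],[30,12,33,0,2.1],[30,12,33,0,2.1],[30,12,33,0,2.1],[30,12,33,0,2.1],[30,12,33,0,2.1],[30,12,33,0,2.1],[30,6,17,0,1],[30,0,0,0,0],[30,0,0,0,0]]]'>/dev/null; python3 st.py
```

```text
t 5.0 p [604.3 170.  108.2] yaw 2.4 F [-0.2 -0.9 -2.5] gap 41.8
```

```bash
python3 -m inch '[[[30,7,3,-18,-0.7],[30,6,3,-20,0],[30,0,0,0,0],[30,0,0,0,0]]]'>/dev/null; python3 st.py
python3 - <<'E'
from h import *
p=proj("side",[[.615,.176,.03]])[0].astype(int); print(p, r.read_state()["eef_pos"])
a=snap("side")[p[1]-75:p[1]+50,p[0]-80:p[0]+80]; print(p[1]-75,p[0]-80)
cv2.imwrite("pics/n1.png",cv2.resize(a,None,fx=4.5,fy=4.5,interpolation=cv2.INTER_CUBIC))
E
```

```text
t 5.3 p [616.6 173.4  67.4] yaw 1.5 F [ 1.4  0.2 -2.2] gap 41.9
[237 233] [0.61657677 0.17341695 0.06735729]
158 157
```

View pics/n1.png

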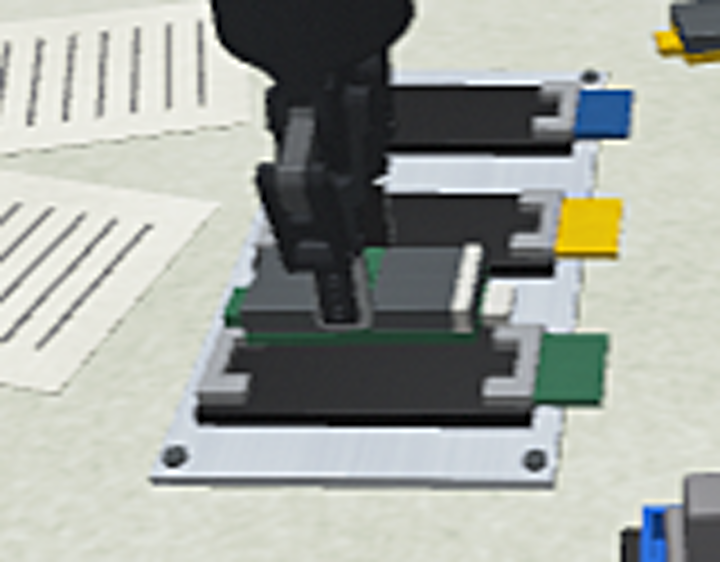

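```bash
cat >> h.py <<'E'
def rayy(n,p,y):
    f,cx,cy,T=K(n); d=T[:3,:3]@np.array([(p[0]-cx)/f,(p[1]-cy)/f,1]); o=T[:3,3]; return (o+d*(y/1000-o[1])/d[1])*1000
E
python3 - <<'E'
from h import *
im=snap("side"); g=cv2.cvtColor(im,cv2.COLOR_BGR2GRAY)
y0,x0=158,157
for r0 in range(222,229): print(r0,"L",g[r0,202:214],"H",hsv(im)[r0,202:214,1],"R",g[r0,262:276])
E
```

```text
222 L [218 217 213 213 211 217 190  96  75  81  86  89] H [ 13  16  18  19  10  16  27 120 169 148  80  19] R [ 99  25  82 189 233 223 222 225 200 168 209 207 211 211]
223 L [212 208 210 201 206 219 158  81  90  92  90  90] H [ 17  19  19  20   9  24  37 156 139  98  27  24] R [ 96  22 113 203 229 222 222 227 191 152 211 209 212 212]
224 L [208 209 212 213 215 190 103  89  91  92  96  92] H [ 19  19  19  13  12  27 110 139 125  61  25  26] R [ 62  27 143 222 227 223 223 228 192 152 213 210 212 213]
225 L [214 215 215 214 222 189  80  93  94  91  93  94] H [ 15  16  20   8  13  22 155 132  98  30  26  23] R [ 57  44 145 220 226 223 225 218 158 152 212 210 212 213]
226 L [211 215 209 206 210 161  86  96 103 106 105 105] H [ 18  15  20   6  26  32 144 132  73  20  25  25] R [ 37  44 176 242 231 229 231 224 175 173 213 212 213 213]
227 L [215 214 209 215 192 105  95  97  76  46  46  47] H [ 15  19  10  18  26 109 135 122  89  21  11  16] R [ 31  82 175 218 210 208 211 179 144 196 212 213 214 214]
228 L [212 202 203 227 182  40  58  62  60  50  52  53] H [ 19  21   7  16  21 184 129 126  89  19  14  19] R [ 39  45  86 109 102 101 101  91 134 198 215 216 216 216]
```

Run:
```python
from h import *
a=rayy("side",(206.6,228),183.4); b=rayy("side",(271.5,222),163.4); c=rayy("side",(270.5,227),183.4); print(a.round(1),b.round(1),c.round(1),"mid",(a[0]+b[0])/2,(a[0]+c[0])/2)
im=snap("side"); g=cv2.cvtColor(im,cv2.COLOR_BGR2GRAY)
# nest outer left U end bar & right bar on side view, at near prongs (y=nest+~20, z~20)
P=proj("side",np.array([[.6154-.071,.1963,.020],[.6154+.071,.1963,.020],[.6154-.051,.1963,.014],[.6154+.051,.1963,.020]])); print(P.round(1))
for rr in range(int(P[0,1])-3,int(P[0,1])+4): print(rr,g[rr,196:216],"|",g[rr,262:282])
```

```text
[671.3 183.4  46.2] [550.7 163.4  49.6] [549.6 183.4  53.2] mid 611.0207086351899 610.4553645445776
[[273.3 245.1]
 [198.9 242.9]
 [263.  247.2]
 [209.4 243.2]]
242 [213 218 216 209 207 185 166 170 170 171 171 175 179 179 185 163  83  39
  45  47] | [ 54  48  84 153 188 187 186 186 184 178 172 171 176 151  82  95  96  97
  96  97]
243 [222 217 204 209 199 170 170 171 171 170 168 173 174 175 181 155  58  46
  45  48] | [ 52  45 103 162 174 174 172 173 174 172 170 172 165 128  85  95  96  95
  97  96]
244 [223 215 203 212 200 170 178 177 178 177 177 179 179 182 176 134  61  42
  46  47] | [ 52  43 126 183 173 175 173 173 171 171 174 175 168 133  90  94  95  95
  97  96]
245 [216 216 213 200 151  96 105 105 105 104 107 107 106 110 100  75  58  43
  48  48] | [ 52  45 130 188 183 182 181 181 181 180 182 184 166 118  94  97  99 100
  99  99]
246 [212 209 208 219 183  77  90  92  91  90  91  93  93  95  94  76  47  44
  47  47] | [54 49 67 85 83 83 82 83 82 82 82 84 86 84 84 85 85 85 85 85]
247 [213 207 210 222 195  94  82  85  86  85  83  87  86  87  83  63  43  47
  48  48] | [55 52 74 98 96 96 96 97 95 95 96 96 90 64 39 41 40 39 37 39]
248 [202 207 215 201 132  26  36  40  40  41  40  41  41  41  42  45  46  48
  49  49] | [ 56  55  58  63  63  63  65  63  63  68  76  76  66  56 136 194 193 170
 136 115]
```

```bash
python3 st.py; python3 -m inch '[[[30,0,3,-6,0],[30,0,0,-6,0],[30,0,0,0,0]]]'>/dev/null; python3 st.py
```

```text
t 5.5 p [616.9 173.7  68.5] yaw 1.5 F [-0.   0.2 -2. ] gap 41.7
t 5.8 p [617.6 176.4  57.9] yaw 1.5 F [-0.5 -0.5 -2.5] gap 41.7
```

```bash
for i in 1; do python3 -m inch '[[[30,0,0,-5,0],[30,0,0,-5,0]]]'>/dev/null; python3 st.py;  python3 -m inch '[[[30,0,0,-3,0]]]'>/dev/null; python3 st.py; python3 -m inch '[[[30,0,0,-2,0]]]'>/dev/null; python3 st.py; python3 -m inch '[[[30,0,0,-2,0]]]'>/dev/null; python3 st.py; done
```

```text
t 5.9 p [618.1 176.5  48.3] yaw 1.5 F [ 0.   0.4 -2.5] gap 41.9
t 6.0 p [618.  176.5  44.7] yaw 1.5 F [-0.3  0.4 -2.2] gap 41.3
t 6.1 p [617.8 176.5  42.1] yaw 1.5 F [-0.4  0.5 -2.7] gap 41.7
t 6.2 p [617.7 176.4  39.7] yaw 1.5 F [-0.6  0.8 -2.5] gap 41.9
```

```bash
for i in 1; do python3 -m inch '[[[30,0,0,-2,0]]]'>/dev/null; python3 st.py;  python3 -m inch '[[[30,0,0,-2,0]]]'>/dev/null; python3 st.py;  done;  python3 - <<'E'
from h import *
p=proj("side",[[.615,.176,.03]])[0].astype(int)
a=snap("side")[p[1]-75:p[1]+50,p[0]-80:p[0]+80]
cv2.imwrite("pics/n2.png",cv2.resize(a,None,fx=4.5,fy=4.5,interpolation=cv2.INTER_CUBIC))
E
```

```text
t 6.2 p [617.7 176.5  38.3] yaw 1.5 F [-21.7  -7.2  53.4] gap 41.6
t 6.3 p [617.8 176.5  38.2] yaw 1.5 F [-25.3  -8.8  60.7] gap 41.7
```

View pics/n2.png

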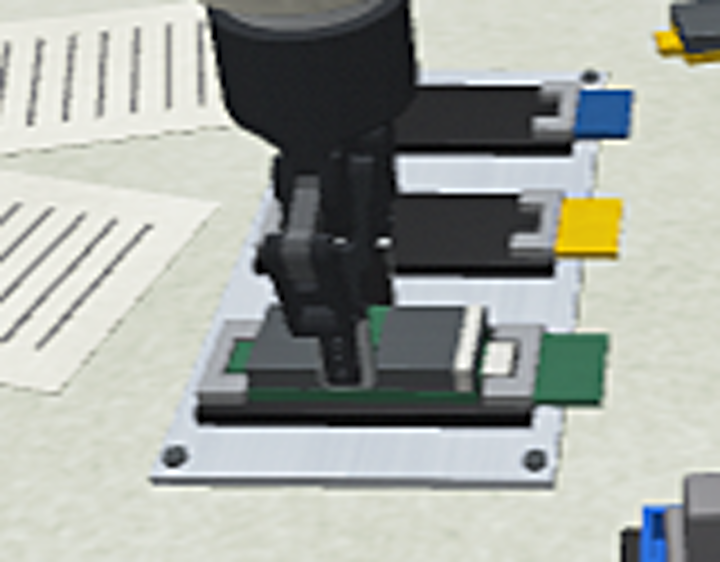

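The pad is seated between the stops, with both ears at floor level. Releasing and retreating.

```bash
python3 -m inch '[[[30,0,0,0.5,0],[100,0,0,0,0],[100,0,0,0,0],[100,0,0,0,0],[100,0,0,0,0],[100,0,0,0,0],[100,0,0,10,0],[100,0,0,25,0],[100,0,0,25,0],[100,0,0,25,0],[100,0,0,0,0]]]'>/dev/null; python3 st.py
python3 -m inch '[[[100,-12,-22,4,1.4],[100,-16,-32,0,1.4],[100,-16,-32,0,1.4],[100,-16,-32,0,1.4],[100,-16,-32,0,1.4],[100,-16,-32,0,1.4],[100,-16,-32,0,1.4],[100,-16,-32,0,1.4],[100,-16,-32,0,1.4],[100,0,0,0,1.4],[100,0,0,0,0]]]'>/dev/null; python3 st.py
python3 - <<'E'
from h import *
im=snap("top")
for c in("blue","yellow","green"): print(c,*pad(im,c),sep="\n  ")
cv2.imwrite("pics/t3.png",im)
E
```

```text
t 7.3 p [617.1 176.7 129. ] yaw 1.5 F [0.5 0.4 1.1] gap 85.6
t 8.2 p [ 469.6 -109.9  141.8] yaw 16.3 F [ 0.1  0.5 -0. ] gap 85.5
blue
yellow
green
  (array([255., 150.]), array([619.9, 178.9]), array([620.9, 175.9]), array([ 58.6, 111.7]), 1.9)
```

Run:
```python
from h import *
im=snap("side");H=hsv(im);h,s,v=[H[...,i] for i in range(3)]
im0=cv2.imread("pics/side0.png");d=cv2.absdiff(im,im0).max(2)
for nm,m in [("yellow",(h>18)&(h<30)&(s>140)),("blue",(h>100)&(h<118)&(s>80)),("orange",(h>4)&(h<14)&(s>150))]:
  H0=hsv(im0); 
  for a,c,mm in blobs(m,20):
    if 130<c[1]<260 and 200<c[0]<430: print(nm,a,c.round(1),"changed px",(d[mm]>40).sum())
```

```text
yellow 143 [321.9 166.4] changed px 0
yellow 174 [287.3 208. ] changed px 0
blue 126 [264.5 148. ] changed px 0
blue 132 [290.5 183. ] changed px 0
```

```bash
python3 -m inch '[[[100,-6,-18,-25,-0.4],[100,-6,-19,-25,0],[100,0,0,-25,0],[100,0,0,0,0],[100,0,0,0,0]]]'>/dev/null; python3 st.py
```

```text
t 8.7 p [ 462.1 -142.3   66.6] yaw 16.1 F [0.3 0.3 0.8] gap 85.5
```

```bash
python3 -m inch '[[[100,-5,-5,-18,0],[100,0,0,-14,0],[100,0,0,-8,0],[100,0,0,0,0]]]'>/dev/null; python3 st.py
```

```text
t 9.1 p [ 461.4 -144.    30. ] yaw 16.4 F [-1.3  0.5 -0.1] gap 85.0
```

```bash
python3 -m inch '[[[100,-6,-5,-5,-0.4],[100,0,0,-5,0]]]'>/dev/null; python3 st.py;python3 -m inch '[[[100,0,0,-2,0]]]'>/dev/null; python3 st.py
```

```text
t 9.2 p [ 456.8 -148.6   21.9] yaw 16.1 F [-0.7 -0.8 -0.2] gap 85.4
t 9.3 p [ 457.  -148.6   20. ] yaw 16.1 F [-0.3  0.4 -0.5] gap 85.6
```

Spot on. I'll close while commanding a slight downward bias against the upward creep.

```bash
python3 -m inch '[[[30,0,0,-0.5,0],[30,0,0,-0.5,0],[30,0,0,-0.5,0],[30,0,0,-0.5,0],[30,0,0,0,0],[30,0,0,0,0],[30,0,0,0,0]]]'>/dev/null; python3 st.py; python3 -m inch '[[[30,0,0,15,0],[30,0,0,25,0],[30,0,0,25,0],[30,0,0,25,0]]]'>/dev/null; python3 st.py
python3 -m inch '[[[30,12,16,5,-1],[30,13,18,0,-1],[30,13,18,0,-1],[30,13,18,0,-1],[30,13,18,0,-1],[30,13,18,0,-1],[30,13,18,0,-1],[30,13,18,0,-1],[30,13,18,0,-1],[30,13,18,0,-1],[30,13,18,0,-1],[30,13,18,0,-1],[30,0,10,0,-1],[30,0,0,0,-1],[30,0,0,0,0],[30,0,0,0,0]]]'>/dev/null; python3 st.py
```

```text
t 9.9 p [ 457.7 -148.9   19.6] yaw 16.0 F [ 0.   0.3 -2. ] gap 42.2
t 10.2 p [ 454.2 -147.4  107.7] yaw 16.1 F [ 0.4 -0.6 -2.6] gap 42.2
t 11.6 p [614.7  86.3 116.5] yaw 1.1 F [ 0.4 -0.2 -1.1] gap 41.8
```

```bash
python3 -m inch '[[[30,4,-15,-20,0.6],[30,0,0,-20,0],[30,0,0,-10,0]]]'>/dev/null; python3 st.py; python3 -m inch '[[[30,0,0,0,0]]]'>/dev/null; python3 st.py
```

```text
t 11.8 p [619.7  68.   67.9] yaw 1.7 F [-0.8  0.  -2. ] gap 42.4
t 11.9 p [618.6  66.4  66. ] yaw 1.6 F [-0.3 -0.2 -1.5] gap 42.3
```

Run:
```python
from h import *
im=snap("side"); s=r.read_state()["eef_pos"]*1000; print(s.round(1))
p=proj("side",[[.6187,.0715,.03]])[0].astype(int); print(p)
g=cv2.cvtColor(im,cv2.COLOR_BGR2GRAY)
P=proj("side",[[s[0]/1000-.06,.0815,s[2]/1000-.0145],[s[0]/1000+.06,.0815,s[2]/1000-.0145]]); print(P.round(1))
a=im[p[1]-75:p[1]+50,p[0]-80:p[0]+80]; print("org",p[0]-80,p[1]-75)
cv2.imwrite("pics/n3.png",cv2.resize(a,None,fx=4.5,fy=4.5,interpolation=cv2.INTER_CUBIC))
```

```text
[618.9  66.7  66.9]
[246 202]
[[273.  197. ]
 [216.1 195.4]]
org 166 127
```

View pics/n3.png

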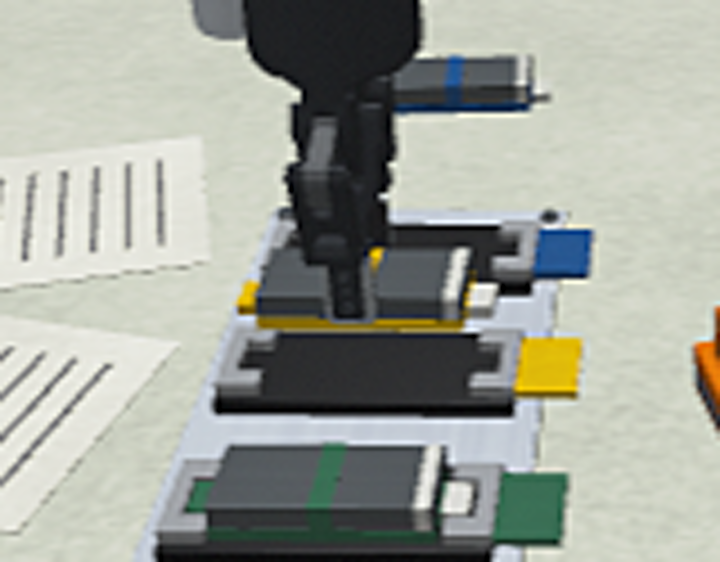

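Run:
```python
from h import *
im=snap("side"); g=cv2.cvtColor(im,cv2.COLOR_BGR2GRAY); s=r.read_state()["eef_pos"]/1000
u=np.array([np.cos(.0297),np.sin(.0297),0]);w=np.array([-u[1],u[0],0]); n=np.array([.6187,.0715,.02])
P=proj("side",[n-.071*u+.02*w,n+.071*u+.02*w]); print("nest pred",P.round(1))
for rr in range(int(P[0,1])-2,int(P[0,1])+3): print(rr,g[rr,208:222],"|",g[rr,274:288])
t=s+[0,0,-.0145]; Q=proj("side",[t-.06*u-.01*w,t+.06*u+.01*w]);print("ear pred",Q.round(1))
for rr in range(int(Q[0,1])-3,int(Q[0,1])+5): print(rr,g[rr,212:226],"|",g[rr,268:282])
```

```text
nest pred [[278.9 211.9]
 [212.  211.2]]
209 [204 204 210 213 207 204 187 158 163 166 160 141 143 145] | [ 72  69 100 151 169 164 162 163 178 175 175 175 176 177]
210 [208 208 209 207 203 201 183 162 165 165 166 170 174 176] | [180 180 176 169 167 152 143 163 179 177 176 177 178 178]
211 [210 212 202 194 206 196 169 169 170 170 169 172 173 174] | [171 170 168 165 168 153 165 184 179 178 178 178 177 177]
212 [210 211 202 198 196 152 117 125 126 126 125 127 127 129] | [175 177 176 173 174 161 168 186 181 181 181 180 178 179]
213 [205 203 205 209 213 179  73  85  86  85  86  86  88  88] | [ 79  78  78  89 104 100 149 191 187 187 187 187 185 186]
ear pred [[542.5 205.8]
 [494.4 210.2]]
202 [209 212 202 189 195 178 160 167 151 118 135 153 154 146] | [ 42  41  39  31 123 182 175 173 171 171 168 166 166 143]
203 [212 212 208 202 187 165 164 172 144  70  83  84  85  87] | [ 48  47  45  41  64  83  90 104 100 118 154 167 167 163]
204 [208 209 204 195 178 160 167 163 127  77  78  79  87 100] | [ 48  47  46  43  70  95  92  90  83 113 157 167 152 162]
205 [207 208 202 193 171 163 171 148  74  36  34  37  34  35] | [ 48  47  47  43  49  55  54  59  58 123 174 168 153 163]
206 [201 198 210 189 164 166 163 123  55  34  40  42  42  42] | [ 47  48  49  48  47  47  44  41  50 125 172 167 156 164]
207 [201 192 198 178 160 168 145  76  50  36  39  41  43  43] | [ 48  49  48  48  45  46  45  41  50 126 171 167 143 145]
208 [211 205 189 164 163 168 138  44  32  31  36  36  38  42] | [ 49  47  46  44  41  41  39  36  69 137 170 166 159 162]
209 [207 204 187 158 163 166 160 141 143 145 151 133  72  40] | [ 47  45  40  58  76  73  72  69 100 151 169 164 162 163]
```

```bash
python3 -m inch '[[[30,1,5,-8,0],[30,0,0,-7,0],[30,0,0,0,0]]]'>/dev/null; python3 st.py
```

```text
t 12.2 p [621.8  73.2  54.4] yaw 1.7 F [-0.3 -0.4 -1.9] gap 42.4
```

```bash
python3 -m inch '[[[30,-1.5,-1.5,-5,0],[30,0,0,-4,0]]]'>/dev/null; python3 st.py; python3 -m inch '[[[30,0,0,-4,0]]]'>/dev/null; python3 st.py; python3 -m inch '[[[30,0,0,-2,0]]]'>/dev/null; python3 st.py
```

```text
t 12.4 p [620.7  72.2  45.7] yaw 1.7 F [-1.  -0.4 -1.5] gap 42.0
t 12.5 p [620.8  72.4  41.5] yaw 1.7 F [-0.8  0.1 -1.4] gap 42.5
t 12.6 p [620.5  72.3  38.9] yaw 1.7 F [ 0.8 -0.1 -1.7] gap 42.1
```

```bash
python3 -m inch '[[[30,-0.3,-0.5,-2,0]]]'>/dev/null; python3 st.py; python3 -m inch '[[[30,0,0,-1.5,0]]]'>/dev/null; python3 st.py; python3 -m inch '[[[30,0,0,-1,0]]]'>/dev/null; python3 st.py
```

```text
t 12.7 p [620.2  71.9  36.6] yaw 1.7 F [-0.1 -0.2 -1.4] gap 42.1
t 12.8 p [620.1  71.7  34.8] yaw 1.7 F [-0.3 -0.1 -1.7] gap 41.9
t 12.8 p [620.1  71.7  33.6] yaw 1.7 F [-0.4  0.8 -1.8] gap 42.3
```

```bash
python3 -m inch '[[[30,0,0,-0.7,0]]]'>/dev/null; python3 st.py; python3 -m inch '[[[100,0,0,0,0],[100,0,0,0,0],[100,0,0,0,0],[100,0,0,0,0],[100,0,0,0,0],[100,0,0,10,0],[100,0,0,25,0],[100,0,0,25,0],[100,0,0,25,0]]]'>/dev/null; python3 st.py; python3 -m inch '[[[100,10,-22,4,0.5],[100,0,-34,0,0.6],[100,0,-34,0,0.6],[100,0,-34,0,0.6],[100,0,-34,0,0.6],[100,0,-34,0,0.6],[100,0,-34,0,0.6],[100,0,-34,0,0.6],[100,0,-33,0,0.4],[100,0,-10,0,0],[100,0,0,0,0]]]'>/dev/null; python3 st.py
python3 - <<'E'
from h import *
im=snap("side");H=hsv(im);h,s,v=[H[...,i] for i in range(3)];im0=cv2.imread("pics/side0.png");d=cv2.absdiff(im,im0).max(2)
for a,c,mm in blobs((h>100)&(h<118)&(s>80),20):
    if 130<c[1]<260 and 200<c[0]<430: print(a,c.round(1),"changed px",(d[mm]>40).sum())
p=proj("side",[[.6187,.0715,.03]])[0].astype(int)
cv2.imwrite("pics/n4.png",cv2.resize(im[p[1]-85:p[1]+70,p[0]-80:p[0]+80],None,fx=3.8,fy=3.8,interpolation=cv2.INTER_CUBIC))
E
```

```text
t 12.9 p [620.1  71.6  33.2] yaw 1.7 F [-10.3  -1.2  22.2] gap 42.1
t 13.7 p [617.5  71.4 118.3] yaw 1.8 F [ 0.2 -0.5 -0.5] gap 85.3
t 14.6 p [ 628.5 -242.7  140.5] yaw 7.5 F [1.  0.5 0.6] gap 85.1
126 [264.5 148. ] changed px 0
133 [290.5 183. ] changed px 0
24 [255.5 215. ] changed px 0
```

View pics/n4.png

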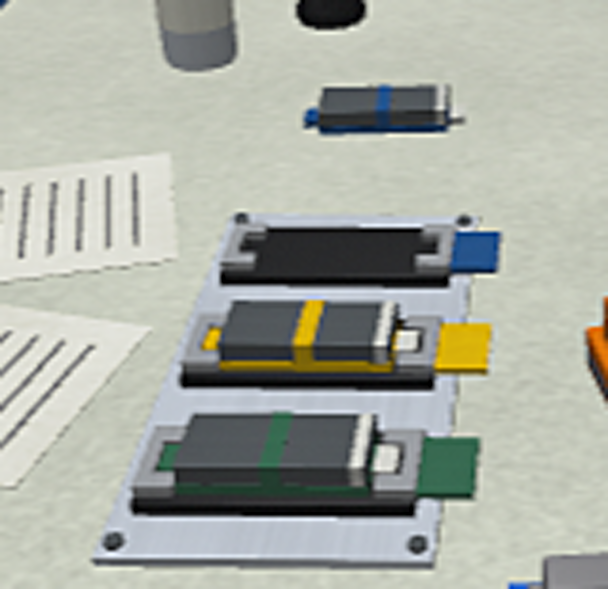

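Yellow and green are both seated, and the blue pad is unmoved. Blue is next, at (625.4,-243.5).

```bash
python3 -m inch '[[[100,0,0,-25,-1.4],[100,0,0,-25,0],[100,0,0,-20,0],[100,0,0,0,0]]]'>/dev/null; python3 st.py
```

```text
t 15.0 p [ 630.6 -235.7   71.9] yaw 6.2 F [-0.7 -0.2 -0. ] gap 85.3
```

```bash
python3 -m inch '[[[100,-5,-7,-18,0],[100,0,0,-14,0],[100,0,0,-8,0]]]'>/dev/null; python3 st.py;  python3 -m inch '[[[100,-2,-2,-4,0]]]'>/dev/null; python3 st.py
```

```text
t 15.2 p [ 628.4 -237.6   34.6] yaw 6.5 F [ 0.3 -0.3  0.5] gap 85.6
t 15.3 p [ 626.8 -238.1   30.2] yaw 6.6 F [0.3 0.9 0.2] gap 85.5
```

```bash
python3 -m inch '[[[100,-1,-5,-4,-0.4],[100,-0.5,-1,-4,0]]]'>/dev/null; python3 st.py;  python3 -m inch '[[[100,0,0,-2,0]]]'>/dev/null; python3 st.py
```

```text
t 15.5 p [ 626.1 -243.6   22.9] yaw 6.3 F [-0.  -0.1  0.3] gap 85.5
t 15.6 p [ 626.2 -243.8   21. ] yaw 6.2 F [-1.3  0.  -1.3] gap 85.4
```

```bash
python3 -m inch '[[[30,0,0,-0.5,0],[30,0,0,-0.5,0],[30,0,0,-0.5,0],[30,0,0,-0.5,0],[30,0,0,0,0],[30,0,0,0,0],[30,0,0,0,0]]]'>/dev/null; python3 st.py; python3 -m inch '[[[30,0,0,15,0],[30,0,0,25,0],[30,0,0,25,0],[30,0,0,15,0]]]'>/dev/null; python3 st.py
python3 -m inch '[[[30,0,14,0,-0.5],[30,0,22,0,-0.5],[30,0,22,0,-0.5],[30,0,22,0,-0.5],[30,0,22,0,-0.5],[30,0,22,0,-0.5],[30,0,22,0,-0.5],[30,0,22,0,-0.5],[30,0,14,0,-0.5],[30,0,0,0,0],[30,0,0,0,0],[30,0,0,0,0]]]'>/dev/null; python3 st.py
```

```text
t 16.1 p [ 627.  -244.2   20.9] yaw 6.2 F [ 0.6  0.5 -2.8] gap 42.5
t 16.5 p [ 624.3 -242.9  101.9] yaw 6.2 F [-0.1 -0.5 -0.9] gap 42.0
t 17.5 p [626.1 -54.8 121.2] yaw 1.4 F [ 0.1 -0.4 -2.9] gap 42.2
```

```bash
python3 -m inch '[[[30,-2,10,-20,0.3],[30,-1,8,-20,0],[30,0,0,-15,0],[30,0,0,0,0]]]'>/dev/null; python3 st.py;  python3 -m inch '[[[30,0,0,-5,0],[30,0,0,0,0]]]'>/dev/null; python3 st.py
```

```text
t 17.8 p [624.2 -41.6  67.3] yaw 1.4 F [ 0.  -0.3 -2.4] gap 42.3
t 18.0 p [624.3 -43.5  62.7] yaw 1.3 F [-0.4 -0.  -1.6] gap 42.1
```

```bash
python3 -m inch '[[[30,-1,10,-5,0.3],[30,0,0,-5,0]]]'>/dev/null; python3 st.py;  python3 -m inch '[[[30,0,0,-4,0],[30,0,0,0,0]]]'>/dev/null; python3 st.py
```

```text
t 18.1 p [624.5 -34.2  54.4] yaw 1.5 F [ 0.5  1.4 -2.5] gap 42.2
t 18.3 p [624.6 -33.9  49.9] yaw 1.6 F [ 0.4 -0.7 -3.3] gap 42.2
```

```bash
python3 -m inch '[[[30,-1.5,0.3,-4,0],[30,0,0,-4,0]]]'>/dev/null; python3 st.py;  python3 -m inch '[[[30,0,0,-2,0]]]'>/dev/null; python3 st.py;  python3 -m inch '[[[30,0,0,-2,0]]]'>/dev/null; python3 st.py;  python3 -m inch '[[[30,0,0,-1.5,0]]]'>/dev/null; python3 st.py
```

```text
t 18.5 p [623.5 -33.6  42.3] yaw 1.6 F [ 0.2 -0.6 -2.6] gap 42.3
t 18.6 p [623.4 -33.7  39.8] yaw 1.6 F [ 0.2  0.5 -2. ] gap 42.1
t 18.6 p [623.4 -33.7  37.5] yaw 1.6 F [ 0.2 -0.1 -2.5] gap 42.0
t 18.7 p [623.3 -33.8  35.7] yaw 1.6 F [ 0.4 -0.3 -2.4] gap 42.0
```

```bash
python3 -m inch '[[[30,0,0,-0.8,0]]]'>/dev/null; python3 st.py;  python3 -m inch '[[[30,0,0,-0.5,0]]]'>/dev/null; python3 st.py; python3 -m inch '[[[100,0,0,0,0],[100,0,0,0,0],[100,0,0,0,0],[100,0,0,0,0],[100,0,0,0,0],[100,0,0,10,0],[100,0,0,25,0],[100,0,0,25,0],[100,0,0,25,0]]]'>/dev/null; python3 st.py
python3 -m inch '[[[100,-8,-20,10,1],[100,-16,-30,5,1.5],[100,-16,-30,0,1.5],[100,-16,-30,0,1.5],[100,-16,-30,0,1.5],[100,-16,-30,0,1.5],[100,-16,-20,0,1.5],[100,-12,0,0,1.5],[100,0,0,0,1.5],[100,0,0,0,1.5],[100,0,0,0,1]]]'>/dev/null; python3 st.py
python3 - <<'E'
from h import *
im=snap("side");tp=snap("top"); b=tp[100:280,160:400]
p=proj("side",[[.6187,.0715,.03]])[0].astype(int)
a=im[p[1]-80:p[1]+100,p[0]-80:p[0]+160]
cv2.imwrite("pics/n5.png",cv2.resize(np.vstack([a,b]),None,fx=1.65*1.0,fy=1.65,interpolation=cv2.INTER_CUBIC)); cv2.imwrite("pics/top5.png",tp)
H=hsv(tp);h,s,v=[H[...,i] for i in range(3)]
for A,c,mm in blobs((h>4)&(h<14)&(s>150),100): print("orange",A,c.round(0),rect("top",mm,.026))
E
```

```text
t 18.8 p [623.4 -33.8  34.8] yaw 1.5 F [-0.2  1.7  1.3] gap 42.3
t 18.9 p [623.5 -33.8  34.5] yaw 1.5 F [-6.8  0.4 14.8] gap 42.6
t 19.6 p [620.8 -33.7 119.5] yaw 1.6 F [-0.3 -0.5  0.1] gap 85.2
t 20.6 p [ 501.  -231.3  152.1] yaw 17.9 F [-0.1 -0.1 -0.2] gap 85.4
orange 381 [298. 215.] (array([425.5,  74.2]), array([48. , 59.6]), 18.8)
orange 186 [339. 225.] (array([388. , -32.5]), array([34.3, 39.8]), 69.4)
orange 750 [258. 257.] (array([326.6, 191.1]), array([65.7, 80.3]), 48.6)
```

View pics/n5.png

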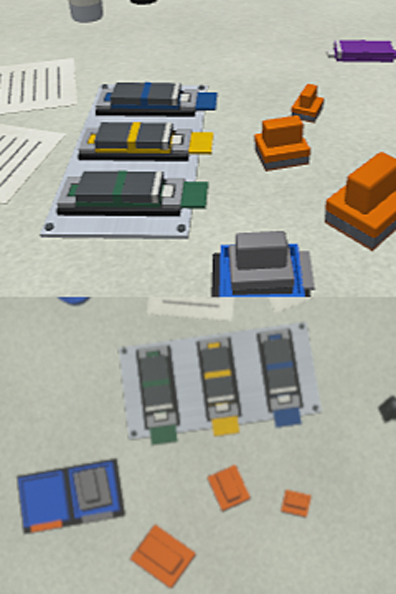

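All three pads are seated. Now the middle-sized orange block at (426,74), with the rib at about 18°.

```bash
python3 -m inch '[[[100,-5,20,0,0.2],[100,-8,32,-3,0],[100,-8,32,-3,0],[100,-8,32,-3,0],[100,-8,32,-3,0],[100,-8,32,-3,0],[100,-8,32,-3,0],[100,-8,32,-3,0],[100,-8,32,-3,0],[100,-4,22,0,0],[100,0,0,0,0],[100,0,0,0,0],[100,0,0,0,0]]]'>/dev/null; python3 st.py
python3 - <<'E'
from h import *
im=snap("top"); L=np.arange(-90,90,1.)
for nm,c in [("blue",(621.8,-33.5)),("yellow",(618.7,71.5)),("green",(615.4,176.3))]:
  f=[cross(L,prof("top",im,c,.0297,[l-2,l,l+2],32,L),35,65,95,True) for l in(-16,16)]; print(nm,"far lining edge vs nest centre (48)",np.round(f,1))
E
```

```text
t 21.7 p [424.6  82.8 130.6] yaw 17.8 F [ 0.5 -0.4 -0.8] gap 85.4
blue far lining edge vs nest centre (48) [45.4 46.9]
yellow far lining edge vs nest centre (48) [46.7 46.9]
green far lining edge vs nest centre (48) [47. 46.]
```

```bash
python3 -m inch '[[[100,1.5,-9,-15,0.4],[100,0,0,-15,0],[100,0,0,-10,0],[100,0,0,0,0]]]'>/dev/null; python3 st.py; python3 -m inch '[[[100,0,0,-5,0],[100,0,0,0,0]]]'>/dev/null; python3 st.py
```

```text
t 22.1 p [428.3  69.4  90.2] yaw 17.8 F [-0.7  0.3 -0.9] gap 85.4
t 22.3 p [428.7  68.   85.2] yaw 17.6 F [-0.4  0.3 -1.2] gap 85.5
```

```bash
python3 -m inch '[[[100,-3,6,-10,0.5],[100,0,0,-10,0]]]'>/dev/null; python3 st.py; python3 -m inch '[[[100,0,0,-10,0],[100,0,0,-5,0]]]'>/dev/null; python3 st.py
```

```text
t 22.4 p [427.3  73.4  66.6] yaw 18.0 F [ 0.6  0.3 -0.5] gap 85.3
t 22.6 p [427.8  72.9  50.9] yaw 18.0 F [-0.2 -0.1  0.3] gap 85.5
```

```bash
python3 -m inch '[[[100,-1,1,-5,0],[100,0,0,0,0]]]'>/dev/null; python3 st.py; python3 -m inch '[[[0,0,0,0,0],[0,0,0,0,0],[0,0,0,0,0],[0,0,0,0,0],[0,0,0,0,0],[0,0,0,0,0],[0,0,0,0,0],[0,0,0,0,0],[0,0,0,0,0]]]'>/dev/null; python3 st.py
```

```text
t 22.8 p [426.7  73.6  44.9] yaw 17.9 F [-0.2 -0.5 -0.9] gap 85.2
t 23.5 p [427.5  73.6  46.4] yaw 17.9 F [-0.9 -0.2  0.4] gap 22.5
```

```bash
python3 -m inch '[[[0,0,0,10,0],[0,0,0,20,0],[0,0,0,20,0],[0,5,-3,5,-1.5],[0,15,-10,0,-2],[0,15,-10,0,-2],[0,15,-10,0,-2],[0,15,-10,0,-2],[0,15,-10,0,-2],[0,15,-10,0,-2],[0,15,-10,0,-2],[0,15,-10,0,-0.7],[0,15,-10,0,0],[0,12,-8,0,0],[0,0,0,0,0],[0,0,0,0,0],[0,0,0,0,0]]]'>/dev/null; python3 st.py
python3 - <<'E'
from h import *
im=snap("side"); p=proj("side",[[.6187,.0215,.03]])[0].astype(int)
cv2.imwrite("pics/b1.png",cv2.resize(im[p[1]-90:p[1]+70,p[0]-80:p[0]+120],None,fx=3.5,fy=3.5,interpolation=cv2.INTER_CUBIC))
E
```

```text
t 24.9 p [586.1 -37.6 106.4] yaw 0.1 F [-0.2 -0.3 -2.2] gap 22.4
```

View pics/b1.png

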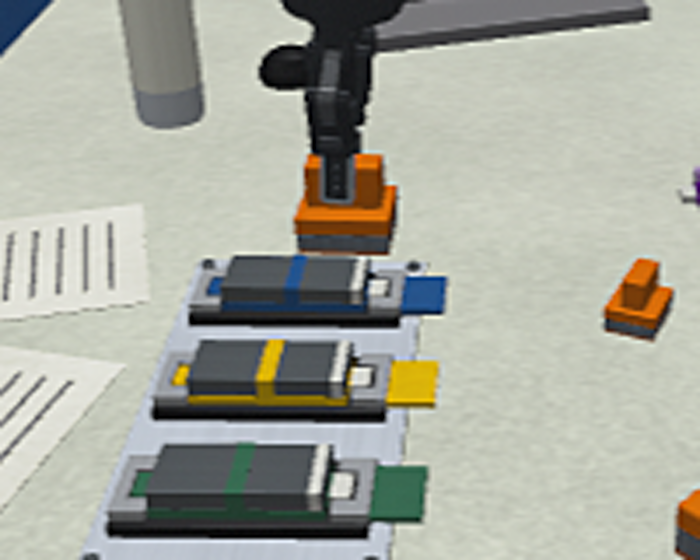

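```bash
python3 -m inch '[[[0,-5,3,-6,1.5],[0,0,0,-6,0],[0,0,0,-4,0],[0,0,0,0,0]]]'>/dev/null; python3 st.py; python3 -m inch '[[[0,-1,0,-3,0]]]'>/dev/null; python3 st.py;python3 -m inch '[[[0,0,0,-3,0]]]'>/dev/null; python3 st.py;python3 -m inch '[[[0,0,0,-2,0]]]'>/dev/null; python3 st.py
```

```text
t 25.3 p [578.7 -32.7  88.9] yaw 1.9 F [-0.4  0.1 -2.5] gap 22.8
t 25.4 p [577.8 -32.5  85.9] yaw 1.9 F [ 0.1 -0.6 -1.7] gap 22.6
t 25.5 p [577.5 -32.4  82.6] yaw 1.9 F [ 0.1  0.2 -2.3] gap 22.7
t 25.6 p [577.4 -32.3  80.2] yaw 1.9 F [ 0.3 -0.6 -1.8] gap 22.7
```

```bash
python3 -m inch '[[[0,3,-2,-1.5,0]]]'>/dev/null; python3 st.py; python3 -m inch '[[[0,0,0,-1.5,0]]]'>/dev/null; python3 st.py;python3 -m inch '[[[0,0,0,-1.5,0]]]'>/dev/null; python3 st.py
```

```text
t 25.7 p [580.1 -34.   78.4] yaw 1.9 F [-1.6  0.9  0.5] gap 22.7
t 25.8 p [580.7 -34.4  76.9] yaw 1.9 F [ 0.7 -1.5  3. ] gap 22.8
t 25.8 p [581.  -34.6  75.4] yaw 1.9 F [-3.1  2.2  4. ] gap 22.7
```

```bash
python3 -m inch '[[[0,0,0,-0.4,0],[0,0,0,0,0],[0,0,0,0,0],[0,0,0,0,0],[0,0,0,0,0]]]'>/dev/null; python3 st.py; python3 -m inch '[[[0,1.7,0.05,0,0],[0,1.7,0.05,0,0],[0,1.7,0.05,0,0],[0,1.7,0.05,0,0],[0,1.7,0.05,0,0],[0,1.7,0.05,0,0]]]'>/dev/null; python3 st.py
```

```text
t 26.2 p [581.  -34.6  75.6] yaw 1.9 F [-3.2 -0.1  4. ] gap 22.3
t 26.8 p [591.6 -34.7  75.7] yaw 1.8 F [-3.7 -0.6  4.4] gap 22.9
```

```bash
python3 -m inch '[[[0,1.7,0.06,-0.05,0],[0,1.7,0.06,-0.05,0],[0,1.7,0.06,-0.05,0],[0,1.7,0.06,-0.05,0],[0,1.7,0.06,-0.05,0],[0,1.7,0.06,-0.05,0],[0,1.7,0.06,-0.05,0],[0,1.7,0.06,-0.05,0],[0,1.7,0.06,-0.05,0],[0,1.7,0.06,-0.05,0],[0,1.7,0.06,-0.05,0],[0,1.7,0.06,-0.05,0],[0,1.7,0.06,-0.05,0],[0,1.7,0.06,-0.05,0],[0,1.7,0.06,-0.05,0]]]'>/dev/null; python3 st.py
```

```text
t 28.0 p [619.8 -34.1  75. ] yaw 1.8 F [-5.4 -1.   4.8] gap 23.0
```

```bash
python3 -m inch '[[[0,1.7,0.08,0,0],[0,1.7,0.08,0,0],[0,1.7,0.08,0,0],[0,1.7,0.08,0,0],[0,1.7,0.08,0,0],[0,1.7,0.08,0,0],[0,1.7,0.08,0,0],[0,1.7,0.08,0,0],[0,1.7,0.08,0,0],[0,1.7,0.08,0,0],[0,1.7,0.08,0,0],[0,1.7,0.08,0,0]]]'>/dev/null; python3 st.py; python3 -m inch '[[[0,1.7,0.08,0,0],[0,1.7,0.08,0,0],[0,1.7,0.08,0,0],[0,1.7,0.08,0,0],[0,1.7,0.08,0,0],[0,1.7,0.08,0,0],[0,1.7,0.08,0,0],[0,1.7,0.08,0,0],[0,1.7,0.08,0,0],[0,1.7,0.08,0,0],[0,1.7,0.08,0,0],[0,1.7,0.08,0,0],[0,0,0,0,0],[0,0,0,0,0],[0,0,0,0,0],[0,0,0,0,0]]]'>/dev/null; python3 st.py
```

```text
t 29.0 p [642.4 -33.5  75.2] yaw 1.8 F [-3.5 -0.2  5.6] gap 23.0
t 30.3 p [665.6 -32.5  75.3] yaw 1.8 F [-3.2  0.3  4.8] gap 22.6
```

```bash
python3 -m inch '[[[0,0,0,8,0],[0,0,0,14,0],[0,-5,6,6,0],[0,-14,16,0,0],[0,-14,16,0,0],[0,-14,16,0,0],[0,-14,16,0,0],[0,-14,16,0,0],[0,-10,12,0,0],[0,0,0,-2,0],[0,0,0,-2,0],[0,0,0,0,0]]]'>/dev/null; python3 st.py
```

```text
t 31.3 p [575.8  73.  108.9] yaw 1.8 F [ 0.2 -0.2 -2. ] gap 23.0
```

```bash
python3 -m inch '[[[0,2,-3,-8,0],[0,0,0,-8,0],[0,0,0,-5,0],[0,0,0,0,0]]]'>/dev/null; python3 st.py;python3 -m inch '[[[0,0,0,-3,0]]]'>/dev/null; python3 st.py
```

```text
t 31.7 p [579.2  67.6  86. ] yaw 1.7 F [-0.4 -0.1 -3.2] gap 22.9
t 31.8 p [579.4  67.2  82.6] yaw 1.6 F [-0.6  0.3 -1.9] gap 22.8
```

```bash
python3 -m inch '[[[0,-1,3,-2.5,0]]]'>/dev/null; python3 st.py;python3 -m inch '[[[0,0,0,-1.5,0]]]'>/dev/null; python3 st.py;python3 -m inch '[[[0,0,0,-1.5,0]]]'>/dev/null; python3 st.py;python3 -m inch '[[[0,0,0,-1.5,0]]]'>/dev/null; python3 st.py
```

```text
t 31.8 p [578.5  69.3  79.5] yaw 1.6 F [-0.3 -0.5 -1.3] gap 22.8
t 31.9 p [578.4  69.9  77.6] yaw 1.6 F [-0.1  1.9  1.5] gap 23.1
t 32.0 p [578.4  70.   76. ] yaw 1.6 F [-1.4 -2.6  2.2] gap 22.5
t 32.1 p [578.5  69.9  74.7] yaw 1.6 F [-2.5 -2.8  5.7] gap 23.0
```

```bash
python3 -m inch '[[[0,0,0,0,0],[0,0,0,0,0],[0,0,0,0,0],[0,0,0,0,0],[0,0,0,0,0]]]'>/dev/null; python3 st.py; python3 -m inch '[[[0,1.7,0.06,-0.03,0],[0,1.7,0.06,-0.03,0],[0,1.7,0.06,-0.03,0],[0,1.7,0.06,-0.03,0],[0,1.7,0.06,-0.03,0],[0,1.7,0.06,-0.03,0],[0,1.7,0.06,-0.03,0],[0,1.7,0.06,-0.03,0],[0,1.7,0.06,-0.03,0],[0,1.7,0.06,-0.03,0],[0,1.7,0.06,-0.03,0],[0,1.7,0.06,-0.03,0]]]'>/dev/null; python3 st.py;  python3 -m inch '[[[0,1.7,0.06,-0.02,0],[0,1.7,0.06,-0.02,0],[0,1.7,0.06,-0.02,0],[0,1.7,0.06,-0.02,0],[0,1.7,0.06,-0.02,0],[0,1.7,0.06,-0.02,0],[0,1.7,0.06,-0.02,0],[0,1.7,0.06,-0.02,0],[0,1.7,0.06,-0.02,0],[0,1.7,0.06,-0.02,0]]]'>/dev/null; python3 st.py
```

```text
t 32.5 p [578.5  69.9  75.7] yaw 1.6 F [-2.9 -0.5  5.4] gap 22.8
t 33.5 p [600.3  71.3  75.3] yaw 1.6 F [-4.7 -0.7  5.4] gap 22.7
t 34.3 p [619.2  72.   75.2] yaw 1.6 F [-3.6 -0.5  5.5] gap 22.9
```

Target end x ≈ 662.

```bash
python3 -m inch '[[[0,1.7,0.04,0,0],[0,1.7,0.04,0,0],[0,1.7,0.04,0,0],[0,1.7,0.04,0,0],[0,1.7,0.04,0,0],[0,1.7,0.04,0,0],[0,1.7,0.04,0,0],[0,1.7,0.04,0,0],[0,1.7,0.04,0,0],[0,1.7,0.04,0,0],[0,1.7,0.04,0,0],[0,1.7,0.04,0,0]]]'>/dev/null; python3 st.py; python3 -m inch '[[[0,1.7,0.04,0,0],[0,1.7,0.04,0,0],[0,1.7,0.04,0,0],[0,1.7,0.04,0,0],[0,1.7,0.04,0,0],[0,1.7,0.04,0,0],[0,1.7,0.04,0,0],[0,1.7,0.04,0,0],[0,1.7,0.04,0,0],[0,1.7,0.04,0,0],[0,1.7,0.04,0,0],[0,0,0,0,0],[0,0,0,0,0],[0,0,0,0,0],[0,0,0,0,0]]]'>/dev/null; python3 st.py
python3 -m inch '[[[0,0,0,8,0],[0,0,0,14,0],[0,-5,6,6,0],[0,-14,16,0,0],[0,-14,16,0,0],[0,-14,16,0,0],[0,-14,16,0,0],[0,-14,16,0,0],[0,-10,12,0,0],[0,0,0,-2,0],[0,0,0,-2,0],[0,0,0,0,0]]]'>/dev/null; python3 st.py
```

```text
t 35.3 p [641.8  72.5  75.2] yaw 1.6 F [-4.3 -0.2  5.8] gap 23.0
t 36.6 p [663.1  73.   75.2] yaw 1.6 F [-3.9 -0.   5.3] gap 22.7
t 37.6 p [574.1 177.4 108.9] yaw 1.6 F [ 0.3 -0.7 -2.1] gap 23.1
```

```bash
python3 -m inch '[[[0,0,-2,-8,0],[0,0,0,-8,0],[0,0,0,-5,0],[0,0,0,0,0]]]'>/dev/null; python3 st.py;python3 -m inch '[[[0,0,0,-3,0]]]'>/dev/null; python3 st.py
```

```text
t 37.9 p [575.4 173.   86.2] yaw 1.4 F [ 0.5 -0.3 -2.1] gap 22.6
t 38.0 p [575.6 172.6  82.8] yaw 1.4 F [ 0.2  0.1 -2.6] gap 22.8
```

```bash
python3 -m inch '[[[0,-1,3,-2.5,0]]]'>/dev/null; python3 st.py;python3 -m inch '[[[0,0,0,-1.5,0]]]'>/dev/null; python3 st.py;python3 -m inch '[[[0,0,0,-1.5,0]]]'>/dev/null; python3 st.py;python3 -m inch '[[[0,0,0,-1.5,0]]]'>/dev/null; python3 st.py; python3 -m inch '[[[0,0,0,-0.3,0],[0,0,0,0,0],[0,0,0,0,0],[0,0,0,0,0],[0,0,0,0,0]]]'>/dev/null; python3 st.py
```

```text
t 38.1 p [574.8 174.7  79.7] yaw 1.3 F [ 0.8 -1.3 -1.5] gap 22.7
t 38.2 p [574.6 175.3  77.9] yaw 1.3 F [-0.9  2.   1.3] gap 22.8
t 38.2 p [574.7 175.4  76.3] yaw 1.3 F [-0.9 -3.1  4.4] gap 22.7
t 38.3 p [574.8 175.4  74.9] yaw 1.3 F [-1.3 -2.1  5.4] gap 22.6
t 38.8 p [574.8 175.4  75.7] yaw 1.3 F [-2.6 -0.2  3.9] gap 22.9
```

```bash
python3 -m inch '[[[0,1.7,0.03,-0.04,0],[0,1.7,0.03,-0.04,0],[0,1.7,0.03,-0.04,0],[0,1.7,0.03,-0.04,0],[0,1.7,0.03,-0.04,0],[0,1.7,0.03,-0.04,0],[0,1.7,0.03,-0.04,0],[0,1.7,0.03,-0.04,0],[0,1.7,0.03,-0.04,0],[0,1.7,0.03,-0.04,0],[0,1.7,0.03,-0.04,0],[0,1.7,0.03,-0.04,0]]]'>/dev/null; python3 st.py;  python3 -m inch '[[[0,1.7,0.04,-0.02,0],[0,1.7,0.04,-0.02,0],[0,1.7,0.04,-0.02,0],[0,1.7,0.04,-0.02,0],[0,1.7,0.04,-0.02,0],[0,1.7,0.04,-0.02,0],[0,1.7,0.04,-0.02,0],[0,1.7,0.04,-0.02,0],[0,1.7,0.04,-0.02,0],[0,1.7,0.04,-0.02,0]]]'>/dev/null; python3 st.py
```

```text
t 39.8 p [596.4 177.1  75.3] yaw 1.4 F [-4.   0.5  5.5] gap 22.7
t 40.6 p [615.  177.9  75.2] yaw 1.4 F [-4.2  0.5  5.5] gap 23.0
```

```bash
python3 -m inch '[[[0,1.7,0.04,0,0],[0,1.7,0.04,0,0],[0,1.7,0.04,0,0],[0,1.7,0.04,0,0],[0,1.7,0.04,0,0],[0,1.7,0.04,0,0],[0,1.7,0.04,0,0],[0,1.7,0.04,0,0],[0,1.7,0.04,0,0],[0,1.7,0.04,0,0],[0,1.7,0.04,0,0],[0,1.7,0.04,0,0]]]'>/dev/null; python3 st.py; python3 -m inch '[[[0,1.7,0.04,0,0],[0,1.7,0.04,0,0],[0,1.7,0.04,0,0],[0,1.7,0.04,0,0],[0,1.7,0.04,0,0],[0,1.7,0.04,0,0],[0,1.7,0.04,0,0],[0,1.7,0.04,0,0],[0,1.7,0.04,0,0],[0,1.7,0.04,0,0],[0,1.7,0.04,0,0],[0,0,0,0,0],[0,0,0,0,0],[0,0,0,0,0],[0,0,0,0,0]]]'>/dev/null; python3 st.py
```

```text
t 41.6 p [637.4 178.7  75.2] yaw 1.4 F [-4.8  0.4  5.7] gap 22.9
t 42.8 p [658.5 179.2  75.2] yaw 1.4 F [-4.1 -0.3  5. ] gap 22.6
```

```bash
python3 -m inch '[[[0,0,0,10,0],[0,0,0,20,0],[0,0,0,20,0],[0,-8,14,5,0.4],[0,-16,20,0,0.4],[0,-16,20,0,0.4],[0,-16,20,0,0.4],[0,-16,20,0,0.4],[0,-16,20,0,0.4],[0,-16,16,0,0],[0,-16,16,0,0],[0,-16,14,0,0],[0,-16,10,0,0],[0,-16,8,0,0],[0,-16,8,0,0],[0,-16,4,0,0],[0,-8,0,0,0],[0,0,0,0,0],[0,0,0,0,0],[0,0,0,0,0]]]'>/dev/null; python3 st.py
```

```text
t 44.5 p [446.1 373.8 140. ] yaw 3.6 F [ 1.1 -0.1 -2. ] gap 22.7
```

```bash
python3 -m inch '[[[0,0,6,-15,0],[0,0,0,-15,0],[0,0,0,-10,0],[0,0,0,0,0]]]'>/dev/null; python3 st.py
python3 - <<'E'
from h import *
im=snap("side"); tp=snap("top")
a=im[200:400,190:430]; p=proj("side",[[.445,.380,.02]]); print(p)
b=tp[110:270,150:350]
cv2.imwrite("pics/p1.png",np.hstack([cv2.resize(a,(480,400),interpolation=2),cv2.resize(b,(320,256),interpolation=2)[:,:] if 0 else cv2.copyMakeBorder(cv2.resize(b,(320,256),interpolation=2),0,144,0,0,0)]))
H=hsv(tp);h,s,v=[H[...,i] for i in range(3)]
E
```

```text
t 44.8 p [451.  378.   99.6] yaw 3.3 F [-0.2  0.  -2.2] gap 22.7
[[323.22055767 328.68412038]]
```

View pics/p1.png

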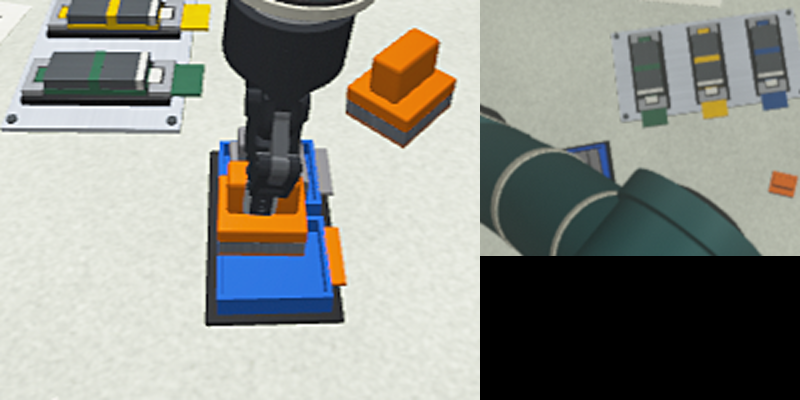

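The block is over the orange-labelled tray and the pads are still seated. Lowering it.

```bash
python3 -m inch '[[[0,-5,2.5,-6,0.3],[0,0,0,-6,0],[0,0,0,-6,0]]]'>/dev/null; python3 st.py; python3 -m inch '[[[0,-1,1,-3,0],[0,0,0,-3,0]]]'>/dev/null; python3 st.py
```

```text
t 45.2 p [447.5 381.9  84.7] yaw 3.5 F [ 0.4  0.7 -2.4] gap 23.1
t 45.4 p [446.1 383.   77.7] yaw 3.6 F [-0.9 -0.  -2.1] gap 23.0
```

```bash
python3 -m inch '[[[0,-0.5,-2.3,-3,0],[0,0,0,-3,0]]]'>/dev/null; python3 st.py; python3 -m inch '[[[0,0,0,-4,0]]]'>/dev/null; python3 st.py; python3 -m inch '[[[0,0,0,-4,0]]]'>/dev/null; python3 st.py; python3 -m inch '[[[0,0,0,-3,0]]]'>/dev/null; python3 st.py; python3 -m inch '[[[0,0,0,-2,0]]]'>/dev/null; python3 st.py
```

```text
t 45.5 p [445.4 380.6  71. ] yaw 3.6 F [ 0.  -0.6 -2.5] gap 23.0
t 45.6 p [445.5 380.6  66.8] yaw 3.6 F [-0.5 -0.6 -2.2] gap 22.8
t 45.7 p [445.6 380.5  62.5] yaw 3.6 F [ 0.4  0.4 -3.1] gap 22.7
t 45.8 p [445.6 380.5  59. ] yaw 3.6 F [-0.3  0.5 -3.1] gap 22.9
t 45.9 p [445.6 380.3  56.5] yaw 3.6 F [ 0.5 -0.5 -2.1] gap 22.8
```

```bash
python3 -m inch '[[[0,0,0,-1.5,0]]]'>/dev/null; python3 st.py; python3 -m inch '[[[0,0,0,-1,0]]]'>/dev/null; python3 st.py; python3 -m inch '[[[0,0,0,-0.7,0]]]'>/dev/null; python3 st.py
```

```text
t 45.9 p [445.7 380.4  54.8] yaw 3.6 F [ 0.3 -0.4  0.7] gap 22.7
t 46.0 p [445.8 380.4  53.7] yaw 3.6 F [-0.8 -1.2  3.1] gap 22.8
t 46.1 p [445.9 380.4  53. ] yaw 3.6 F [-1.6 -1.8  2.9] gap 23.1
```

Standing on the tray floor. Release to a part-open jaw, lift, and look.

```bash
python3 -m inch '[[[60,0,0,0,0],[60,0,0,0,0],[60,0,0,0,0],[60,0,0,0,0],[60,0,0,0,0],[60,0,0,8,0],[60,0,0,20,0],[60,0,0,25,0],[60,0,0,25,0],[60,0,0,25,0],[60,15,0,10,0],[60,25,-25,0,0],[60,25,-30,0,0],[60,25,-35,0,0],[60,10,-35,0,0],[60,0,-35,0,0],[60,0,-35,0,0],[60,0,-35,0,0],[60,0,-35,0,0],[60,0,-35,0,0]]]'>/dev/null
python3 -m inch '[[[60,0,-35,0,0],[60,0,-35,0,0],[60,0,-35,0,0],[60,0,-30,0,0],[60,0,-30,0,0],[60,0,-30,0,0],[60,0,0,0,0],[60,0,0,0,0],[60,0,0,0,0],[60,0,0,0,0]]]'>/dev/null; python3 st.py
python3 - <<'E'
from h import *
im=snap("side"); tp=snap("top")
cv2.imwrite("pics/f1.png",np.hstack([cv2.resize(im[150:400,180:430],(400,400),interpolation=2),cv2.resize(tp[100:275,155:355],(400,350),interpolation=2)[:350] if 0 else cv2.copyMakeBorder(cv2.resize(tp[100:275,155:355],(400,350),interpolation=2),0,50,0,0,0)]))
H=hsv(tp);h,s,v=[H[...,i] for i in range(3)]
for A,c,mm in blobs((h>4)&(h<14)&(s>150),40): print("orange",A,c.round(0),rect("top",mm,.034))
for A,c,mm in blobs((s<70)&(v<115)&(v>75),100): 
  if 195<c[0]<235 and 195<c[1]<240: print("grey",A,c.round(1),rect("top",mm,.034))
L=np.arange(-90,90,1.)
for nm,c in [("blue",(621.8,-33.5)),("yellow",(618.7,71.5)),("green",(615.4,176.3))]:
  f=[cross(L,prof("top",tp,c,.0297,[l-2,l,l+2],32,L),35,65,95,True) for l in(-16,16)]
  print(nm,"far lining edge vs nest",np.round(f,1))
E
```

```text
t 48.6 p [ 542.5 -135.5  190. ] yaw 3.9 F [-0.5  0.7  0.2] gap 51.3
orange 409 [184. 220.] (array([445.5, 379. ]), array([51.1, 60. ]), 3.3)
orange 190 [339. 225.] (array([386.5, -32.2]), array([34.3, 39.7]), 70.8)
orange 60 [188. 239.] (array([394.5, 372.4]), array([ 8.5, 48.6]), -86.0)
orange 750 [258. 257.] (array([325.8, 190.3]), array([65.3, 79.8]), 48.6)
grey 197 [216.7 216.8] (array([448. , 291.7]), array([49.6, 65.9]), 3.2)
blue far lining edge vs nest [45.  46.3]
yellow far lining edge vs nest [46. 46.]
green far lining edge vs nest [45.6 45. ]
```

View pics/f1.png

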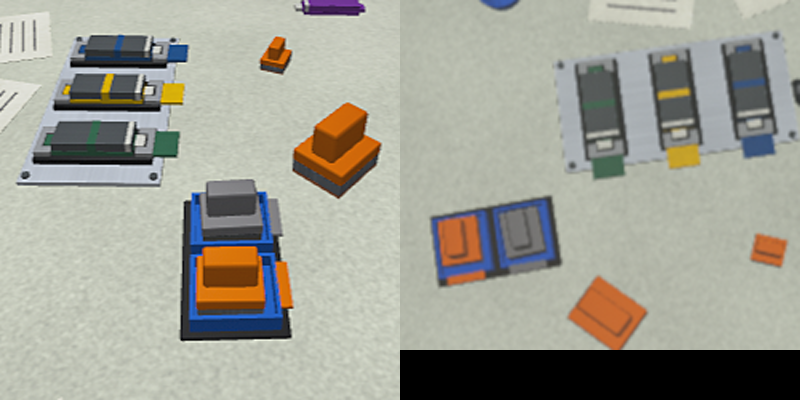

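The final view shows all pads seated and the orange block upright in the orange-labelled tray. The grey block is in its place and the robot is clear. Handing in.

```bash
python3 -c "
from plant import r
r.sign_off(); print(r.read_state()['clock'])"
```

```text
the job is handed in; nothing more can be done
the job is handed in; nothing more can be done
```

The job is handed in after about 49 s of robot time. I did not see a verdict; what follows is from my own readings.

- **Pads:** All three were on the table, and each was set lining up in the nest of its colour. The side picture shows the ears between the stops. The lining's far edge read 45–46 mm from the nest centre on the last check, against 45–47 mm before rubbing. So they stayed put to about 1–2 mm, within camera accuracy.
- **Rubbing:** I used the middle-sized orange block in the order blue, yellow, green. Each stroke ran from about 42 mm on the white-ear side to 42 mm past the middle, at about 2 cm/s. The pressing force was about 6–8 N throughout (wrist reading plus the block's roughly 2 N weight).
- **Block:** It stands in the orange-labelled tray. The top view puts it about 2 mm from the tray's centre and within 1° of square. The grey block and its tray were not touched.
- **Disagreements:** The two cameras differed by about 3 mm in x at the nests, so I trusted the top view and the contact forces there. Seating the first (green) pad pushed the wrist force to about 61 N for a moment, below the 120 N limit; I lowered the other two more gently.
- **Disturbances:** I saw no knocked pad or block and no slackened grip.

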